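# Clear the inspection plate and set the next transmitter under the magnifier

## Task

Swing the magnifier arm aside until no part of its lens overhangs the white inspection plate, then wipe every orange plastic chip off the plate into the blue-walled chip bay with the scraper (do not touch the chips with the fingers). Then slide the blue carrier with the transmitter, without lifting it, across the bench to sit centred and square in the black outline on the plate. Finish with the scraper standing upright back on its yellow mat and the lens centred over the carrier; leave the other things on the bench alone.

Things in the scene. Friction and masses are not known exactly. Their poses are not given: they have to be found in the camera images.
- station: Fixed station. Origin: centre of the white plate, on the bench. Plate flush, 200 (x) by 240 mm (y), with a black outline 140 (x) by 190 mm (y) round its centre. Along its -x edge opens, without a step, the chip bay: dark flush floor, blue walls 30 mm high at back and sides (side walls begin 30 mm past the mouth). The magnifier's post and pivot (foot radius 50 mm) is at station (0.17, -0.28).
- plate_center (a point): Centre of the white plate and of the black outline, on the surface.
- bay_center (a point): Centre of the chip bay's dark floor, axes as the station. The bay spans 60 mm either way in x (its open mouth at +60 mm is the plate's edge) and 125 mm either way in y.
- lens_arm (a joint): Magnifier arm, turning level on its vertical post: -0.3 to 1.3 rad. At 0 the lens is exactly over the plate's centre; grows counter-clockwise from above, taking the lens to the robot's right (-y). Light friction (0.25 N m); stays where left. Starts roughly over the plate; beyond about 0.65 the lens overhangs no part of the plate, at 1.1 there is free room to work.
- lens_center (a point): Centre of the round glass lens (130 mm across its white rim, 16 mm thick), 195 mm above the bench, 328 mm from the pivot.
- lens_knob (a point): Point on the axis of the upright red knob on top of the arm, 250 mm from the pivot, 18 mm below the knob's top. The knob is round, 24 mm in diameter, and stands free from 202 to 253 mm above the bench: grip it from above and follow the arc.
- carrier: Loose open blue tray, 120 (x) by 170 mm (y), upright walls 60 mm high, 6 mm thick, with a white transmitter in it: black horn to -y, head 97 mm high, black gland on top to 125 mm. About 0.8 kg. Origin: centre of its underside. Slides when pushed on a wall. Starts left of the plate within 0.3 rad of square to the outline; its long side belongs along the outline's long side.
- scraper: Loose scraper, origin at the centre of its underside: black block 26 (x) by 90 (y) by 30 mm high, topped by an upright wooden grip 22 mm thick (x), 56 mm wide (y), from 30 to 83 mm up. Grip it across its x. About 0.2 kg.
- scraper_mat: Flush yellow mat, 50 mm (x) by 130 mm (y), the scraper's parking place; origin at its centre, on the surface. The scraper stands here at the start, its y along the mat's y.
- chip1: Orange plastic chip, 44 by 28 by 12 mm, loose on the plate; origin at the centre of its underside. Three to six chips are present.
- chip2: Orange plastic chip, 44 by 28 by 12 mm, loose on the plate; origin at the centre of its underside. Three to six chips are present.
- chip3: Orange plastic chip, 44 by 28 by 12 mm, loose on the plate; origin at the centre of its underside. Three to six chips are present.
- chip4: Orange plastic chip, 44 by 28 by 12 mm, loose on the plate; origin at the centre of its underside. Three to six chips are present.
- chip5: Orange plastic chip, 44 by 28 by 12 mm, loose on the plate; origin at the centre of its underside. Three to six chips are present.
- chip6: Orange plastic chip, 44 by 28 by 12 mm, loose on the plate; origin at the centre of its underside. Three to six chips are present.
- finished: Bystander: a finished white transmitter with black horn, 145 mm long, beyond the plate. Leave alone.
- meter: Bystander: a red multimeter, 85 by 160 by 35 mm, beyond the plate. Leave alone.
- driver: Bystander: a screwdriver with yellow handle, lying beyond and left of the plate. Leave alone.
Things that resemble listed ones, but are neither listed nor needed, are in the scene too. Of the things that look like the scraper, the smallest one is meant.

How it is judged:
By the outcome, as a careful person would: the job done as asked, in the order asked, and still so for the second after the job is handed in, with the robot touching nothing.
Of chip1, chip2, chip3, chip4, chip5, chip6 only 3 to 6 are there at a start; the rules pass over those that are not, and their reading is None.
At some moment in a run one of carrier may be knocked a few centimetres aside while the robot is not near it.
Once in a run the grip may slacken for a moment while it holds something.
It also fails if it takes over 210 s, if anything falls off the work surface, if the arm or the gripper's body presses on something with over 40 N, if the wrist force passes 120 N, or if a joint passes its speed limit or range.

## Robot

A 7-joint arm with a two-finger parallel gripper is mounted at the origin on the work surface. World frame = base frame: x ahead of the robot, y to its left, z up, the work surface at z = 0. Lengths are in m, angles in rad, forces in N, time in s.
With the tool pointing down it reaches from about 0.425 to 0.925 m from the base axis. Payload 6.8 kg.
Tool frame: the origin (TCP) lies midway between the tips of the shut fingers; the grasp point (between the pads) lies 19 mm behind it (r.grip_depth is the distance from the TCP to the grasp point, in m); z points along the fingers, y is the line along which they close (so a half turn about z gives the same grasp; the last joint's range is limited). The gripper opens to 85 mm and grips with 20 to 120 N. Pads are 22 mm wide; open, the fingers measure 114 mm over their backs; the gripper's body (76 mm by 85 mm) begins 54 mm behind the grasp point. The pads swing forward as they close: fully open they stand 13 mm farther back than shut.
Start: joints at [-1.443, 0.477, 0.022, 1.555, -0.011, 1.109, -0.083], TCP at [0.158, 0.656, 0.208] pointing down, gripper open.
Joint ranges: [-2.96, 2.96], [-0.34, 2.1], [-1.41, 1.46], [0.24, 2.44], [-1.37, 4.51], [0.17, 1.92], [-2.96, 2.96]. Speed limits (rad/s): [2.39, 2.39, 3.14, 3.14, 3.14, 3.14, 3.14].

## Interface

Orientations are given as a rotation vector (axis times angle).
In Python, from bench import telemetry, grab_frame, calibration, order, silhouettes, r gives the robot as it stands.
- The arm moves only by the tool apply_moves, never from a script. Its argument "moves" is a list of rows, each a list of 7 numbers: the turn, a rotation vector about the tool's x, y, z scaled (see below), then the shift along the tool's x, y, z scaled (see below), then the opening, from -1 (shut) to 1 (fully open). A call has exactly 8 rows; each row shifts and turns the commanded pose from where the row before left it, along the tool's axes as they then stand; what a row does not reach is not made up. The controller multiplies each number of a shift by 1000 mm and each number of a turn by 6 degrees. A row lasts 1/12 s, in which the tool goes at most 41.7 mm and 7.16 degrees, less where a joint would pass 70% of its speed; a pose out of reach is approached as far as the arm can. A call with a number of a shift or a turn outside -1 to 1 is refused whole. A call with a gripper value outside its range is refused whole. The fingers move at their own pace and stop on an object; "grip_force" is the grip in N (left out, the last holds). Time passes only in rows, so rows that do not move let the fingers close, or fill a call up. It gives the time, the measured TCP pose, the force, the opening and the grip force at its end, in the units of the state.
- telemetry.get_obs(): the state, without advancing time (a new reading comes with each control period).
- grab_frame(name): name is "scene" or "top" or "wrist"; returns the picture (420x560x3 uint8, blue, green, red); there is no depth.
- calibration(name): a dict with "fx", "fy", "cx", "cy" (pixels), "world_from_camera" (4x4, takes a point from camera to world coordinates); the wrist camera has in their place "mount" (4x4, takes a point from camera to tool coordinates, whose origin is the TCP and whose axes are the flange's). Camera axes: x right, y down, z forward; pixel columns grow to the right and rows downward; lengths in m; the calibration is good to about 2 mm. The wrist camera is an equidistant fisheye: a pixel r from the principal point sees the ray r / f radians off the axis. A picture is of the moment at which its call begins: read the wrist's pose just before it. calibration takes no time and is no camera call.
- order.hand_in(): hands the job in; it is judged then, once.
Trained networks look in the newest picture that a camera, given by its name, has taken for a name from the list of things; names that differ only in an ending like _2 or _b are one class to them, and where a whole thing is asked for, a point or a joint stands for the part that bears it (a point fixed in the world has none). Each returns a list of dicts, best first, with "p" (0 to 1); they miss things now and then, are a little off and sometimes report something else, mostly with a low value. They report only what shows in the picture. A call takes as long as a camera call. They do not tell look-alikes from the thing itself.
- silhouettes(thing, camera): "mask" (420x560 bool, what is visible of it) and "extent" ([centre column, centre row, width, height] in pixels, round what is visible of it).
The state is a dict: "clock": time; "joints": joint angles; "qvel": joint speeds; "tau": joint torques, N m; "tcp_pos": TCP position; "orientation": TCP orientation; "contact_force": force on the tool from outside, world axes, zero at the start; "moment": the same for the moment, N m; "grip_width": finger opening in m; "gripper_force": force on a finger pad.
Only numpy, scipy, OpenCV 4.12 (cv2) and the standard library are available. Lean on these libraries where they do the work, as an engineer would, in place of code of your own. Each camera call takes 0.05 s, during which the arm holds its last target. There are 200 camera calls.

## Working session

There is one attempt and no reset: what is moved stays moved. The work goes in short steps, Python scripts to look and compute and a tool call to move; the robot and the scene stay as the last step left them, time stands still between calls to the robot, and variables do not carry over. Pictures are saved under pics/ and viewed, at most 14 in all, crops included, and the job is handed in when it is done.

Besides the shell and the picture viewer there is one more tool, called after ">>>" as name([rows], argument=value, ...), one row to a line, values as JSON. apply_moves: Moves the arm, as the interface text tells. Its arguments: {"type":"object","properties":{"moves":{"type":"array"},"grip_force":{"type":"number"}},"required":["moves"]}

```bash
ls; mkdir -p pics
python3 - <<'E'
from bench import telemetry, grab_frame, calibration, r
import cv2,numpy as np
np.set_printoptions(precision=4,suppress=True)
o=telemetry.get_obs(); print(o)
for n in("scene","top","wrist"):
    im=grab_frame(n); cv2.imwrite(f"pics/{n}0.png",im); print(n,calibration(n))
print(r.grip_depth)
E
```

```text
pics
{'clock': 0.0, 'joints': array([-1.4431,  0.4778,  0.0224,  1.5564, -0.0115,  1.1093, -0.0831]), 'qvel': array([-0.0006, -0.0003, -0.0012,  0.0023,  0.0016, -0.0002,  0.0019]), 'tau': array([  0.0001, -59.6446,   1.6077, -28.1198,   0.0123,   0.0095,
        -0.    ]), 'tcp_pos': array([0.1576, 0.6557, 0.2072]), 'orientation': array([-0.3696, -3.1197,  0.0028]), 'contact_force': array([ 0.2659, -0.3534,  0.1817]), 'moment': array([-0.0229, -0.0362, -0.0538]), 'gripper_force': 0.0, 'grip_width': 0.08554763789547108}
scene {'fx': 475.2041788244871, 'fy': 475.2041788244871, 'cx': 284.0558509819859, 'cy': 216.3308770975047, 'world_from_camera': array([[ 0.8629,  0.3634, -0.3513,  0.9399],
       [ 0.5053, -0.6035,  0.6168, -0.6437],
       [ 0.0121, -0.7097, -0.7044,  0.9105],
       [ 0.    ,  0.    ,  0.    ,  1.    ]])}
top {'fx': 464.6641331691136, 'fy': 464.6641331691136, 'cx': 286.8046204973393, 'cy': 205.43196754175278, 'world_from_camera': array([[ 0.0277, -0.996 ,  0.0855,  0.4811],
       [-0.9996, -0.028 , -0.0023,  0.0193],
       [ 0.0047, -0.0854, -0.9963,  1.1533],
       [ 0.    ,  0.    ,  0.    ,  1.    ]])}
wrist {'fx': 325.19226210127806, 'fy': 325.19226210127806, 'cx': 282.2289478575134, 'cy': 207.70189320515962, 'mount': array([[ 0.0005, -0.9616, -0.2745,  0.0684],
       [ 1.    ,  0.0002,  0.0012,  0.002 ],
       [-0.0012, -0.2745,  0.9616, -0.1665],
       [ 0.    ,  0.    ,  0.    ,  1.    ]])}
0.0187
```

View pics/top0.png

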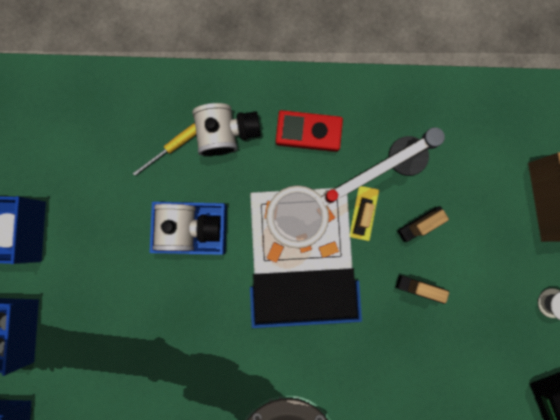

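View pics/scene0.png

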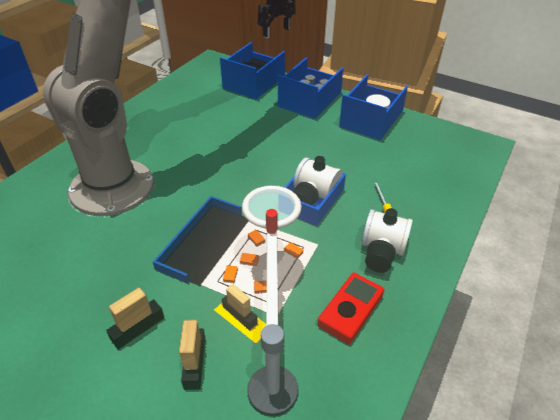

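```bash
cat > h.py <<'E'
from bench import telemetry, grab_frame, calibration, silhouettes, order, r
import cv2,numpy as np
from scipy.spatial.transform import Rotation as R
np.set_printoptions(precision=4,suppress=True)
def ray(n,p,z):
    c=calibration(n);T=c["world_from_camera"]
    p=np.atleast_2d(np.asarray(p,float))
    d=np.c_[(p[:,0]-c["cx"])/c["fx"],(p[:,1]-c["cy"])/c["fy"],np.ones(len(p))]@T[:3,:3].T
    return T[:3,3]+d*((z-T[2,3])/d[:,2])[:,None]
def proj(n,P):
    c=calibration(n);T=c["world_from_camera"]
    q=(np.atleast_2d(P)-T[:3,3])@T[:3,:3]
    return np.c_[c["cx"]+c["fx"]*q[:,0]/q[:,2],c["cy"]+c["fy"]*q[:,1]/q[:,2]]
def rect(n,mask,z):
    k=cv2.findContours(mask.astype(np.uint8),cv2.RETR_EXTERNAL,cv2.CHAIN_APPROX_NONE)[0]
    k=max(k,key=cv2.contourArea)[:,0,:]
    w=ray(n,k,z)[:,:2]
    (c,s,a)=cv2.minAreaRect((w*1000).astype(np.float32))
    return np.array(c),np.array(s),a
def tool():
    o=telemetry.get_obs();return o,R.from_rotvec(o["orientation"]).as_matrix()
E
python3 - <<'E'
from h import *
im=grab_frame("top");hsv=cv2.cvtColor(im,cv2.COLOR_BGR2HSV)
for t in["station","scraper","scraper_mat","carrier","chip1","lens_center","lens_knob"]:
    for d in silhouettes(t,"top"):
        if d["p"]>.2: print(t,round(d["p"],2),np.round(d["extent"],1),rect("top",d["mask"],.0), d["mask"].sum())
sub=np.zeros(im.shape[:2],bool);sub[260:318,245:362]=1
m=(hsv[...,2]<45)&sub
print("bay",rect("top",m,0))
y=(hsv[...,0]>22)&(hsv[...,0]<34)&(hsv[...,1]>170)&(hsv[...,2]>120);y[:,:345]=0;y[:,395:]=0;y[:180]=0;y[245:]=0
print("mat",rect("top",cv2.morphologyEx(y.astype(np.uint8),cv2.MORPH_CLOSE,np.ones((9,9))),0))
cv2.imwrite("pics/crop1.png",cv2.resize(im[170:340,200:460],None,fx=3,fy=3,interpolation=cv2.INTER_CUBIC))
E
```

```text
station 0.63 [345.8 228.9 199.  197.9] (array([ 505.0806, -150.1333]), array([386.2869, 619.8919]), 22.250354766845703) 15282
scraper 0.9 [422.6 289.9  51.2  28.5] (array([ 383.386 , -319.8416]), array([131.6523,  36.3816]), 73.19062805175781) 777
scraper 0.7 [362.5 216.6  15.4  38. ] (array([ 557.892 , -175.3415]), array([34.5064, 90.4806]), 78.3707275390625) 455
scraper 0.63 [422.  225.3  50.7  36.4] (array([ 542.1036, -320.5436]), array([ 45.2135, 127.7318]), 30.912391662597656) 851
scraper_mat 0.78 [364.9 216.   30.1  54.6] (array([ 586.2891, -177.897 ]), array([50.6426, 89.2978]), 80.6233139038086) 444
carrier 0.79 [189.2 228.5  76.4  50.8] (array([517.3284, 259.4499]), array([128.8537, 188.5083]), 1.6111857891082764) 3873
carrier 0.71 [307.5 129.8  70.2  42.7] (array([771.5148, -32.8826]), array([163.9305,  93.3705]), 84.96517181396484) 2287
chip1 0.73 [330.4 250.6  17.6  10.4] (array([473.8481, -88.424 ]), array([26.7405, 42.6373]), 21.973302841186523) 183
chip1 0.66 [275.2 252.3  15.8  15.2] (array([463.7099,  44.5068]), array([28.6018, 44.1603]), 67.68891143798828) 203
chip1 0.57 [333.4 214.5   3.5   9.4] (array([559.4256, -93.0219]), array([25.3386, 11.6282]), 9.276155471801758) 43
chip1 0.56 [303.9 249.2  12.9   3.1] (array([472.2559, -31.3066]), array([10.6102, 25.7081]), 12.841412544250488) 43
lens_center 0.71 [353.2 189.1 178.7 122.1] (array([ 663.8525, -142.7094]), array([155.0459, 499.8559]), 39.261009216308594) 4603
lens_center 0.56 [164.6 147.7  55.8  49.4] (array([714.9604, 325.2337]), array([ 31.7784, 187.4599]), 36.795494079589844) 555
lens_knob 0.97 [355.  187.2 177.3 119.8] (array([ 663.2548, -141.8864]), array([154.1665, 500.4483]), 39.6418571472168) 4586
bay (array([359.7468, -33.4889]), array([116.9777, 251.3228]), 4.600368976593018)
mat (array([ 605.7356, -176.0145]), array([27.2072, 72.852 ]), 42.753055572509766)
```

View pics/crop1.png

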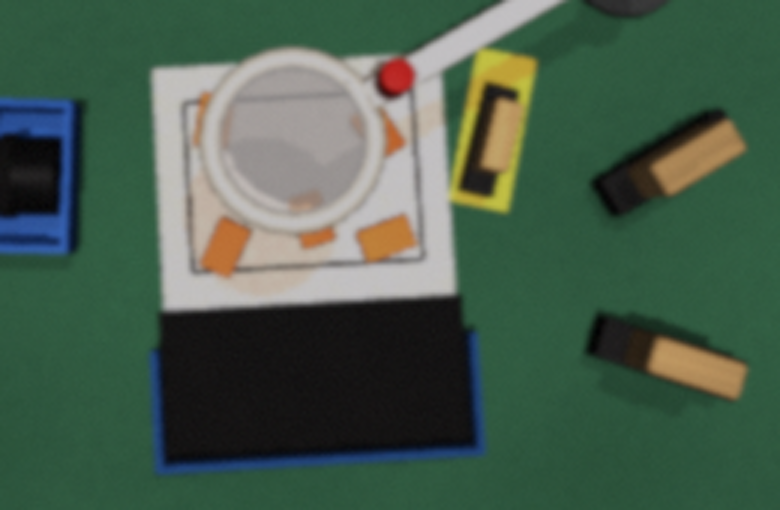

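```bash
cat >> h.py <<'E'
from scipy.optimize import least_squares
def w2(p,pose):
    c,s=np.cos(pose[2]),np.sin(pose[2]);p=np.atleast_2d(p)
    return np.c_[pose[0]+c*p[:,0]-s*p[:,1],pose[1]+s*p[:,0]+c*p[:,1],np.full(len(p),0.) if p.shape[1]<3 else p[:,2]]
def icp(n,im,edges,pose,win=.010,it=8,chan=None):
    """edges: list of (p0,p1[,sign]) in body frame (2d or 3d); finds the strongest gradient along the normal"""
    g=cv2.GaussianBlur(im.astype(np.float32),(0,0),.8)
    pose=np.array(pose,float);ts=np.arange(-win,win+1e-6,.0005)
    for k in range(it):
        A=[];b=[]
        for p0,p1 in edges:
            p0=np.array(p0,float);p1=np.array(p1,float);d=(p1-p0)[:2];d/=np.linalg.norm(d);nn=np.array([-d[1],d[0]])
            for f in np.linspace(.04,.96,25):
                p=p0+f*(p1-p0);P=np.tile(p,(len(ts),1));P[:,:2]+=ts[:,None]*nn
                uv=proj(n,w2(P,pose)).astype(np.float32)
                v=cv2.remap(g,uv[:,0].copy(),uv[:,1].copy(),cv2.INTER_LINEAR).reshape(len(ts),-1)
                G=np.abs(v[8:]-v[:-8]).sum(1);i=G.argmax()
                if G[i]<40 or i in(0,len(G)-1):continue
                t=ts[i+4];c,s=np.cos(pose[2]),np.sin(pose[2]);nw=np.array([c*nn[0]-s*nn[1],s*nn[0]+c*nn[1]])
                A.append([nw[0],nw[1],nn@np.array([-p[1],p[0]])]);b.append(t)
        A=np.array(A);b=np.array(b);w=np.ones(len(b))
        for _ in range(10):
            x=np.linalg.lstsq(A*w[:,None],b*w,rcond=None)[0];w=1/np.sqrt(1+((A@x-b)/.001)**2)
        pose=pose+x
    return pose,len(b),np.median(np.abs(A@x-b))
ST=[((-.1,.12),(.1,.12)),((-.1,-.12),(.1,-.12)),((-.1,-.12),(-.1,.12)),((-.22,-.125),(-.22,.125)),((-.215,.125),(-.13,.125)),((-.215,-.125),(-.13,-.125)),((.1,.12),(.1,-.12))]
def box2(x,y,z=0):
    c=[(-x,-y,z),(x,-y,z),(x,y,z),(-x,y,z)];return[(c[i],c[(i+1)%4]) for i in range(4)]
E
python3 - <<'E'
from h import *
im=cv2.imread("pics/top0.png");sc=cv2.imread("pics/scene0.png")
st=icp("top",im,ST,(.519,-.021,.08));print("st",st)
print("st scene",icp("scene",sc,ST[1:5],st[0]))
S=st[0]
print("mat",icp("top",im,box2(.025,.065),(.568,-.176,-.16)))
print("scr block z0", icp("top",im,box2(.013,.045,.03),(.568,-.176,-.16),win=.006))
print("carrier rim",icp("top",im,box2(.06,.085,.06),(.517,.25,0.02),win=.012))
for n,i in(("top",im),("scene",sc)):
    h=cv2.cvtColor(i,cv2.COLOR_BGR2HSV);m=((h[...,0]<4)|(h[...,0]>176))&(h[...,1]>180)&(h[...,2]>90)
    if n=="top": m[:,:322]=0;m[:,345:]=0;m[:180]=0;m[210:]=0
    else: m[:,:262]=0;m[:,282:]=0;m[:200]=0;m[240:]=0
    ys,xs=np.nonzero(m);print(n,len(xs),xs.min(),xs.max(),ys.min(),ys.max(),ray(n,(xs.mean(),ys.mean()),.253 if n=="top" else .23))
print("pivot",w2([(.17,-.28)],S)); print("plate",S)
o,Rm=tool();print(Rm)
E
```

```text
st (array([ 0.5194, -0.0186,  0.0806]), 168, np.float64(0.0009742857431870137))
st scene (array([ 0.5207, -0.0182,  0.0833]), 46, np.float64(5.752871484189878e-05))Traceback (most recent call last):
  File "<stdin>", line 6, in <module>
  File "h.py", line 36, in icp
    uv=proj(n,w2(P,pose)).astype(np.float32)
       ~~~~^^^^^^^^^^^^^^
  File "h.py", line 11, in proj
    c=calibration(n);T=c["world_from_camera"]
ValueError: time passes only in moves, steps and waits
```

```bash
sed -i 's/^from bench import.*/&\nimport functools\ncalibration=functools.cache(calibration)/' h.py
python3 - <<'E'
from h import *
im=cv2.imread("pics/top0.png");sc=cv2.imread("pics/scene0.png")
S=np.array([.5194,-.0186,.0806])
print("mat",icp("top",im,box2(.025,.065),(.568,-.176,-.16)))
print("scr block", icp("top",im,box2(.013,.045,.03),(.568,-.176,-.16),win=.006))
print("carrier rim",icp("top",im,box2(.06,.085,.06),(.517,.25,0.02),win=.012))
for n,i in(("top",im),("scene",sc)):
    h=cv2.cvtColor(i,cv2.COLOR_BGR2HSV);m=((h[...,0]<4)|(h[...,0]>176))&(h[...,1]>180)&(h[...,2]>90)
    if n=="top": m[:,:322]=0;m[:,345:]=0;m[:180]=0;m[210:]=0
    else: m[:,:262]=0;m[:,282:]=0;m[:200]=0;m[240:]=0
    ys,xs=np.nonzero(m);print(n,len(xs),xs.min(),xs.max(),ys.min(),ys.max(),ray(n,(xs.mean(),ys.mean()),.253 if n=="top" else .23))
pv=w2([(.17,-.28)],S)[0];print("pivot",pv)
o,Rm=tool();print(Rm)
E
```

```text
mat (array([ 0.57  , -0.1707, -0.203 ]), 25, np.float64(0.0009934046810734238))
scr block (array([ 0.585 , -0.1754,  0.0799]), 37, np.float64(0.0004546200095942223))
carrier rim (array([ 0.5112,  0.2501, -0.0066]), 71, np.float64(0.0016582261057763283))
top 84 327 336 190 200 [[ 0.5806 -0.0693  0.253 ]]
scene 59 267 276 209 216 [[ 0.5724 -0.0519  0.23  ]]
pivot [ 0.7114 -0.284   0.    ]
[[-0.9723  0.2337  0.    ]
 [ 0.2337  0.9723  0.    ]
 [ 0.      0.     -1.    ]]
```

>>> apply_moves([
  [0, 0, 1, 0, 0, -0.012, 1],
  [0, 0, 1, 0, 0, -0.012, 1],
  [0, 0, 1, 0, 0, -0.012, 1],
  [0, 0, 1, 0, 0, -0.012, 1],
  [0, 0, 1, 0, 0, -0.012, 1],
  [0, 0, 1, 0, 0, -0.012, 1],
  [0, 0, 1, 0, 0, -0.012, 1],
  [0, 0, 1, 0, 0, -0.012, 1],
], grip_force=40)

```text
clock: 1.22
tcp_pos: [0.1576, 0.6563, 0.3049]
orientation: [-1.613, -2.696, -0.0]
contact_force: [-0.8, 0.8, 0.7]
grip_width: 0.0854
gripper_force: 0.0
```

>>> apply_moves([
  [0, 0, 1, 0, 0, 0, 1],
  [0, 0, 1, 0, 0, 0, 1],
  [0, 0, 1, 0, 0, 0, 1],
  [0, 0, 1, 0, 0, 0, 1],
  [0, 0, 0, -0.03, 0.0145, 0, 1],
  [0, 0, 0, -0.03, 0.0145, 0, 1],
  [0, 0, 0, -0.03, 0.0145, 0, 1],
  [0, 0, 0, -0.03, 0.0145, 0, 1],
])

```text
clock: 1.88
tcp_pos: [0.2255, 0.5399, 0.3041]
orientation: [2.132, 2.307, 0.0]
contact_force: [1.0, -0.6, 0.4]
grip_width: 0.0854
gripper_force: 0.0
```

>>> apply_moves([
  [0, 0, 0, -0.03, 0.0145, 0, 1],
  [0, 0, 0, -0.03, 0.0145, 0, 1],
  [0, 0, 0, -0.03, 0.0145, 0, 1],
  [0, 0, 0, -0.03, 0.0145, 0, 1],
  [0, 0, 0, -0.03, 0.0145, 0, 1],
  [0, 0, 0, -0.03, 0.0145, 0, 1],
  [0, 0, 0, -0.03, 0.0145, 0, 1],
  [0, 0, 0, -0.03, 0.0145, 0, 1],
])

```text
clock: 2.55
tcp_pos: [0.3599, 0.3095, 0.3045]
orientation: [-2.132, -2.306, -0.001]
contact_force: [0.5, 0.3, -0.8]
grip_width: 0.0858
gripper_force: 0.0
```

>>> apply_moves([
  [0, 0, 0, -0.03, 0.0145, 0, 1],
  [0, 0, 0, -0.03, 0.0145, 0, 1],
  [0, 0, 0, -0.03, 0.0145, 0, 1],
  [0, 0, 0, -0.03, 0.0145, 0, 1],
  [0, 0, 0, -0.03, 0.0145, 0, 1],
  [0, 0, 0, -0.03, 0.0145, 0, 1],
  [0, 0, 0, -0.03, 0.0145, 0, 1],
  [0, 0, 0, -0.03, 0.0145, 0, 1],
])

```text
clock: 3.22
tcp_pos: [0.4943, 0.0794, 0.3046]
orientation: [-2.132, -2.307, -0.002]
contact_force: [1.2, -0.2, -0.2]
grip_width: 0.0856
gripper_force: 0.0
```

```bash
cat >> h.py <<'E'
def to(x,y,z,yaw=None):
    o,Rm=tool();d=np.array([x,y,z])-o["tcp_pos"];h=np.arctan2(Rm[1,1],Rm[0,1])
    print("t %.1f"%o["clock"],"pos",o["tcp_pos"],"yheading",round(h,4),"shift",Rm.T@d,"F",o["contact_force"],"w %.4f"%o["grip_width"],"zax",Rm[:,2])
    if yaw is not None: print("turn first about tool z, units of 6deg:",-(yaw-h)/np.radians(6), "then shift",(R.from_rotvec([0,0,yaw-h]).as_matrix()@Rm).T@d)
E
python3 -c "
from h import *
to(.5806,-.0693,.216,.0806)
print(telemetry.get_obs()['joints'])"
```

```text
t 3.2 pos [0.4943 0.0794 0.3046] yheading 0.0786 shift [-0.1551  0.0742  0.0885] F [ 1.219  -0.2494 -0.2058] w 0.0856 zax [ 0.0008  0.001  -1.    ]
turn first about tool z, units of 6deg: -0.019151157921986614 then shift [-0.1552  0.0739  0.0885]
[-0.9663  0.0995  0.7519  1.8751 -0.0739  1.1936 -0.111 ]
```

>>> apply_moves([
  [0, 0, 0, -0.0222, 0.0106, 0, 1],
  [0, 0, 0, -0.0222, 0.0106, 0, 1],
  [0, 0, 0, -0.0222, 0.0106, 0, 1],
  [0, 0, 0, -0.0222, 0.0106, 0, 1],
  [0, 0, 0, -0.0222, 0.0106, 0, 1],
  [0, 0, 0, -0.0222, 0.0106, 0, 1],
  [0, 0, 0, -0.0222, 0.0106, 0, 1],
  [0, 0, 0, 0, 0, 0.01, 1],
])

```text
clock: 3.88
tcp_pos: [0.5821, -0.0737, 0.296]
orientation: [2.136, 2.297, 0.001]
contact_force: [-0.5, -0.2, 0.6]
grip_width: 0.0851
gripper_force: 0.0
```

>>> apply_moves([
  [0, 0, 0, 0, 0, 0.02, 1],
  [0, 0, 0, 0, 0, 0.02, 1],
  [0, 0, 0, 0, 0, 0.02, 1],
  [0, 0, 0, 0, 0, 0.018, 1],
  [0, 0, 0, 0, 0, 0, -1],
  [0, 0, 0, 0, 0, 0, -1],
  [0, 0, 0, 0, 0, 0, -1],
  [0, 0, 0, 0, 0, 0, -1],
])

```text
clock: 4.55
tcp_pos: [0.5808, -0.0682, 0.2176]
orientation: [2.132, 2.306, 0.003]
contact_force: [0.1, -0.5, -0.6]
grip_width: 0.0389
gripper_force: 0.0
```

Run:
```python
from h import *
to(.5806,-.0693,.216)
pv=w2([(.17,-.28)],(.5194,-.0186,.0806))[0]
o,Rm=tool();p=o["tcp_pos"];d=p[:2]-pv[:2];a0=np.arctan2(d[1],d[0]);print(np.hypot(*d),a0-(.0806+np.arctan2(.28,-.17)))
h=np.arctan2(Rm[1,1],Rm[0,1])
ang=np.linspace(0,1.19,21);pts=np.c_[d[0]*np.cos(ang)-d[1]*np.sin(ang),d[0]*np.sin(ang)+d[1]*np.cos(ang)]
dd=np.diff(pts,axis=0);print(np.round(np.c_[-dd[:,0]*np.sin(h)+dd[:,1]*np.cos(h),dd[:,0]*np.cos(h)+dd[:,1]*np.sin(h)],4).tolist())
```

```text
t 4.5 pos [ 0.5808 -0.0682  0.2176] yheading 0.0785 shift [-0.001  -0.0002  0.0016] F [ 0.1178 -0.4929 -0.617 ] w 0.0389 zax [ 0.0023  0.0002 -1.    ]
0.25222613431582386 -0.08181101693358217
[[-0.0071, -0.0132], [-0.0079, -0.0128], [-0.0087, -0.0123], [-0.0094, -0.0117], [-0.01, -0.0111], [-0.0107, -0.0105], [-0.0113, -0.0099], [-0.0119, -0.0092], [-0.0124, -0.0085], [-0.0129, -0.0077], [-0.0133, -0.0069], [-0.0137, -0.0061], [-0.014, -0.0053], [-0.0143, -0.0045], [-0.0146, -0.0036], [-0.0148, -0.0027], [-0.0149, -0.0018], [-0.015, -0.001], [-0.015, -0.0001], [-0.015, 0.0008]]
```

>>> apply_moves([
  [0, 0, 0, 0, 0, 0, -1],
  [0, 0, 0, 0, 0, 0, -1],
  [0, 0, 0, 0, 0, 0, -1],
  [0, 0, 0, -0.0071, -0.0132, 0, -1],
  [0, 0, 0, -0.0079, -0.0128, 0, -1],
  [0, 0, 0, -0.0087, -0.0123, 0, -1],
  [0, 0, 0, -0.0094, -0.0117, 0, -1],
  [0, 0, 0, -0.01, -0.0111, 0, -1],
])

```text
clock: 5.22
tcp_pos: [0.5233, -0.1149, 0.2176]
orientation: [2.13, 2.308, 0.006]
contact_force: [1.1, 3.5, 6.6]
grip_width: 0.0222
gripper_force: 40.6
```

>>> apply_moves([
  [0, 0, 0, -0.0107, -0.0105, 0, -1],
  [0, 0, 0, -0.0113, -0.0099, 0, -1],
  [0, 0, 0, -0.0119, -0.0092, 0, -1],
  [0, 0, 0, -0.0124, -0.0085, 0, -1],
  [0, 0, 0, -0.0129, -0.0077, 0, -1],
  [0, 0, 0, -0.0133, -0.0069, 0, -1],
  [0, 0, 0, -0.0137, -0.0061, 0, -1],
  [0, 0, 0, -0.014, -0.0053, 0, -1],
])

```text
clock: 5.88
tcp_pos: [0.4682, -0.2212, 0.2176]
orientation: [2.129, 2.305, 0.006]
contact_force: [6.2, -0.3, 2.0]
grip_width: 0.0203
gripper_force: 38.3
```

>>> apply_moves([
  [0, 0, 0, -0.0143, -0.0045, 0, -1],
  [0, 0, 0, -0.0146, -0.0036, 0, -1],
  [0, 0, 0, -0.0148, -0.0027, 0, -1],
  [0, 0, 0, -0.0149, -0.0018, 0, -1],
  [0, 0, 0, -0.015, -0.001, 0, -1],
  [0, 0, 0, -0.015, 0, 0, -1],
  [0, 0, 0, -0.015, 0.0008, 0, -1],
  [0, 0, 0, 0, 0, 0, -1],
])

```text
clock: 6.55
tcp_pos: [0.4611, -0.3277, 0.2166]
orientation: [2.135, 2.303, -0.002]
contact_force: [-0.5, -0.1, 1.2]
grip_width: 0.0001
gripper_force: 0.0
```

Run:
```python
from h import *
to(.5806,-.0693,.216)
o,Rm=tool();print(o["gripper_force"])
im=grab_frame("top");cv2.imwrite("pics/top1.png",im)
cv2.imwrite("pics/crop2.png",cv2.resize(im[170:340,200:460],None,fx=3,fy=3,interpolation=cv2.INTER_CUBIC))
```

```text
t 6.5 pos [ 0.4611 -0.3277  0.2166] yheading 0.0755 shift [0.2487 0.1387 0.0002] F [-0.5106 -0.0803  1.247 ] w 0.0001 zax [ 0.0003 -0.0017 -1.    ]
0.0
```

View pics/crop2.png

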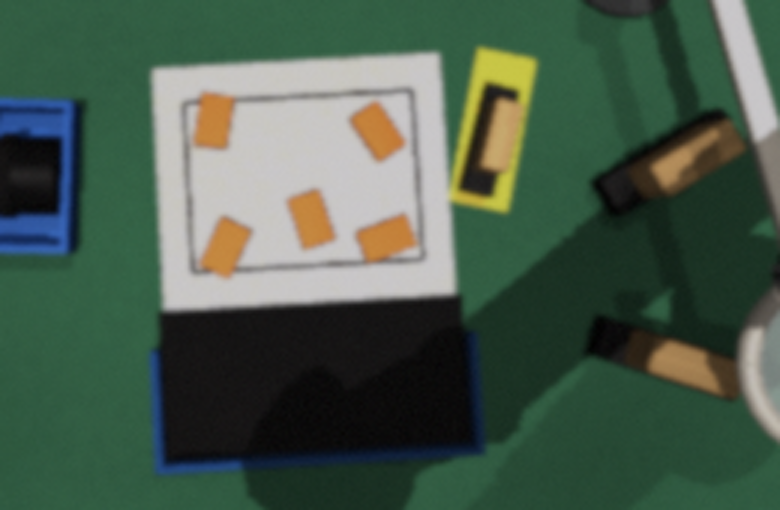

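Run:
```python
from h import *
im=cv2.imread("pics/top1.png")
S=icp("top",im,ST,(.5194,-.0186,.0806));print("st",S);S=S[0]
hsv=cv2.cvtColor(im,cv2.COLOR_BGR2HSV)
def hull(m,z):
    ys,xs=np.nonzero(m);w=ray("top",np.c_[xs,ys],z)[:,:2];c,s,a=cv2.minAreaRect((w*1000).astype(np.float32));return c,s,a,len(xs)
sub=np.zeros(m.shape if 0 else im.shape[:2],bool);sub[182:245,346:382]=1
y=(hsv[...,0]>24)&(hsv[...,0]<36)&(hsv[...,1]>130)&sub
k,l,st,_=cv2.connectedComponentsWithStats(y.astype(np.uint8));print("mat",hull(y,0))
print("mat icp",icp("top",im,box2(.025,.065),(.568,-.176,-.2),win=.006))
b=(hsv[...,2]<60)&sub;print("blk",hull(b,.03))
w=(hsv[...,0]>8)&(hsv[...,0]<23)&(hsv[...,1]>60)&(hsv[...,1]<190)&(hsv[...,2]>110)&sub;print("wood",hull(w,.083))
for d in silhouettes("scraper","top"): print(d["extent"],d["p"])
o=(hsv[...,0]<17)&(hsv[...,1]>150)&(hsv[...,2]>120);o[:,:245]=0;o[:,352:]=0;o[:185]=0;o[280:]=0
n,l,s,c=cv2.connectedComponentsWithStats(o.astype(np.uint8))
c_,s_=np.cos(S[2]),np.sin(S[2])
for i in range(1,n):
    if s[i,4]>30:
        p=ray("top",c[i],.006)[0,:2]-S[:2];print("chip st",p@np.array([[c_,-s_],[s_,c_]]),s[i,4])
lens=ray("top",(472,288),.2)[0];print(lens)
```

```text
st (array([ 0.5202, -0.0185,  0.08  ]), 129, np.float64(0.0005212102088845846))
mat ((567.1436767578125, -175.3253173828125), (51.29718780517578, 130.99697875976562), 79.93098449707031, 632)
mat icp (array([ 0.5691, -0.172 , -0.1554]), 27, np.float64(0.0009689548532070352))
blk ((556.5025024414062, -166.9815673828125), (22.883525848388672, 85.6695327758789), 76.76789855957031, 169)
wood ((557.349853515625, -168.1424560546875), (20.644935607910156, 56.47014617919922), 75.84423828125, 214)
[362.9, 216.9, 18.9, 34.1] 0.7
[422.1, 289.1, 47.8, 27.5] 0.69
[422.1, 224.4, 48.1, 37.4] 0.65
chip st [0.0538 0.0703] 143
chip st [ 0.0376 -0.064 ] 148
chip st [-0.0318 -0.0056] 141
chip st [-0.0512 -0.0658] 151
chip st [-0.0511  0.066 ] 141
[ 0.4051 -0.3637  0.2   ]
```

>>> apply_moves([
  [0, 0, 0, 0, 0, -0.02, -1],
  [0, 0, 0, 0, 0, -0.02, -1],
  [0, 0, 0, 0, 0, -0.02, -1],
  [0, 0, 0, 0, 0, -0.02, -1],
  [0, 0, 0, 0.02, 0.012, 0, 1],
  [0, 0, 0, 0.02, 0.012, 0, 1],
  [0, 0, 0, 0.02, 0.012, 0, 1],
  [0, 0, 0, 0.02, 0.012, 0, 1],
])

```text
clock: 7.32
tcp_pos: [0.5032, -0.2396, 0.2962]
orientation: [-2.132, -2.307, -0.001]
contact_force: [0.4, 0.4, -0.6]
grip_width: 0.0484
gripper_force: 0.0
```

>>> apply_moves([
  [0, 0, -1, 0, 0, 0, 1],
  [0, 0, -1, 0, 0, 0, 1],
  [0, 0, -1, 0, 0, 0, 1],
  [0, 0, -1, 0, 0, 0, 1],
  [0, 0, -1, 0, 0, 0, 1],
  [0, 0, -1, 0, 0, 0, 1],
  [0, 0, -1, 0, 0, 0, 1],
  [0, 0, -1, 0, 0, 0, 1],
])

```text
clock: 7.98
tcp_pos: [0.5027, -0.2405, 0.2961]
orientation: [-1.001, -2.977, -0.001]
contact_force: [0.1, -0.3, 0.5]
grip_width: 0.0856
gripper_force: 0.0
```

>>> apply_moves([
  [0, 0, -1, 0, 0, 0, 1],
  [0, 0, -1, 0, 0, 0, 1],
  [0, 0, -1, 0, 0, 0, 1],
  [0, 0, -1, 0, 0, 0, 1],
  [0, 0, 0, -0.018, 0.041, 0, 1],
  [0, 0, 0, -0.018, 0.041, 0, 1],
  [0, 0, 0, 0, 0, 0, 1],
  [0, 0, 0, 0, 0, 0, 1],
])

```text
clock: 8.65
tcp_pos: [0.5546, -0.1712, 0.2956]
orientation: [-0.359, -3.12, -0.001]
contact_force: [-0.6, -1.0, 0.3]
grip_width: 0.0857
gripper_force: 0.0
```

Run:
```python
from h import *
to(.557,-.1675,.040,np.radians(76.3))
im=grab_frame("wrist");cv2.imwrite("pics/w1.png",im)
im=grab_frame("top");cv2.imwrite("pics/t.png",im)
```

```text
t 8.7 pos [ 0.5546 -0.1712  0.2956] yheading 1.3418 shift [-0.0018  0.004   0.2556] F [-0.6306 -0.9998  0.3141] w 0.0857 zax [-0.0011  0.0008 -1.    ]
turn first about tool z, units of 6deg: 0.0964157406655772 then shift [-0.0018  0.004   0.2556]
```

View pics/w1.png

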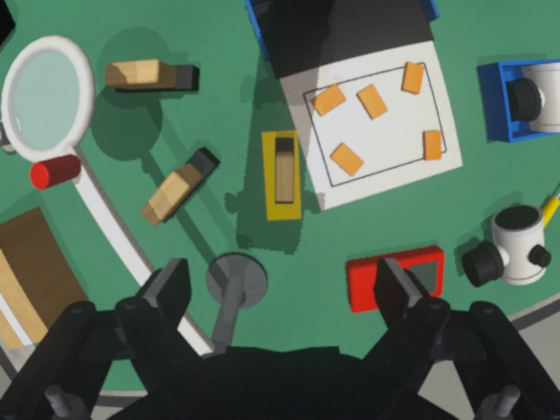

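>>> apply_moves([
  [0, 0, 0.1, -0.002, 0.004, 0, 1],
  [0, 0, 0, 0, 0, 0.04, 1],
  [0, 0, 0, 0, 0, 0.04, 1],
  [0, 0, 0, 0, 0, 0.04, 1],
  [0, 0, 0, 0, 0, 0.04, 1],
  [0, 0, 0, 0, 0, 0.035, 1],
  [0, 0, 0, 0, 0, 0.02, 1],
  [0, 0, 0, 0, 0, 0, 1],
])

```text
clock: 9.42
tcp_pos: [0.5526, -0.1717, 0.077]
orientation: [-0.388, -3.109, 0.0]
contact_force: [-0.5, -0.9, -0.1]
grip_width: 0.0854
gripper_force: 0.0
```

Run:
```python
from h import *
to(.557,-.1675,.040,np.radians(76.3))
im=grab_frame("wrist");cv2.imwrite("pics/w2.png",im)
```

```text
t 9.4 pos [ 0.5526 -0.1717  0.077 ] yheading 1.3225 shift [-0.0035  0.0051  0.037 ] F [-0.4955 -0.8773 -0.1219] w 0.0854 zax [-0.0081  0.0009 -1.    ]
turn first about tool z, units of 6deg: -0.08777284561736323 then shift [-0.0036  0.0051  0.037 ]
```

View pics/w2.png

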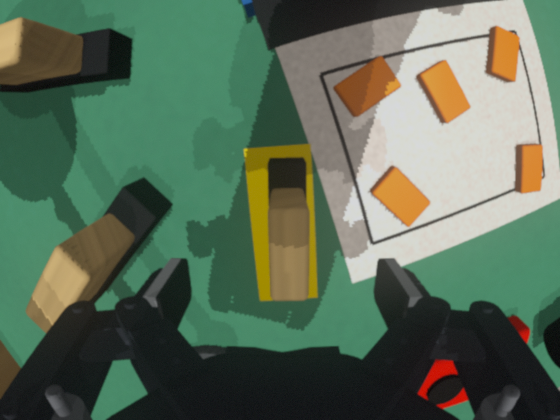

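>>> apply_moves([
  [0, 0, -0.09, -0.004, 0.004, 0, 1],
  [0, 0, 0, 0, 0, 0.02, 1],
  [0, 0, 0, 0, 0, 0.017, 1],
  [0, 0, 0, 0, 0, 0, 1],
  [0, 0, 0, 0, 0, 0, -1],
  [0, 0, 0, 0, 0, 0, -1],
  [0, 0, 0, 0, 0, 0, -1],
  [0, 0, 0, 0, 0, 0, -1],
], grip_force=60)

```text
clock: 10.13
tcp_pos: [0.5624, -0.1692, 0.0456]
orientation: [0.371, 3.117, -0.0]
contact_force: [-0.4, -0.1, -0.1]
grip_width: 0.0388
gripper_force: 0.0
```

>>> apply_moves([
  [0, 0, 0, 0, 0, 0, -1],
  [0, 0, 0, 0, 0, 0, -1],
  [0, 0, 0, 0, 0, 0, -1],
  [0, 0, 0, 0, 0, 0, -1],
  [0, 0, 0, 0, 0, 0, -1],
  [0, 0, 0, 0, 0, 0, -1],
  [0, 0, 0, 0, 0, -0.01, -1],
  [0, 0, 0, 0, 0, 0, -1],
])

```text
clock: 10.8
tcp_pos: [0.562, -0.1693, 0.0557]
orientation: [0.371, 3.118, -0.0]
contact_force: [0.2, -0.5, -1.0]
grip_width: 0.0206
gripper_force: 59.4
```

Run:
```python
from h import *
to(.557,-.1675,.040,np.radians(76.3));print(tool()[0]["gripper_force"])
im=grab_frame("wrist");cv2.imwrite("pics/w3.png",im)
```

```text
t 10.8 pos [ 0.562  -0.1693  0.0557] yheading 1.3337 shift [0.0053 0.0006 0.0156] F [ 0.1883 -0.4733 -1.0036] w 0.0206 zax [ 0.0016 -0.0003 -1.    ]
turn first about tool z, units of 6deg: 0.018887849778046705 then shift [0.0053 0.0006 0.0156]
59.373568296432495
```

View pics/w3.png

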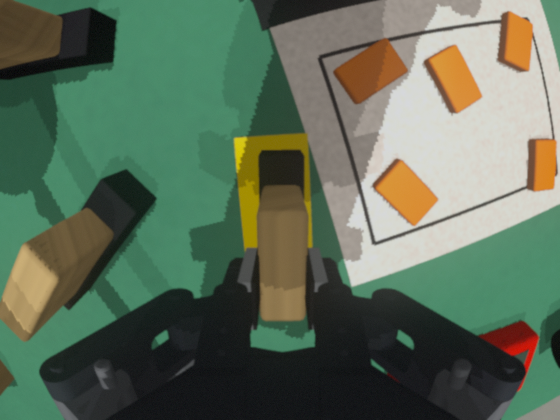

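>>> apply_moves([
  [0, 0, 0, 0, 0, -0.02, -1],
  [0, 0, 0, 0, 0, -0.02, -1],
  [0, 0, 0, 0, 0, -0.02, -1],
  [0, 0, 1, 0, 0, 0, -1],
  [0, 0, 1, 0, 0, 0, -1],
  [0, 0, 1, 0, 0, 0, -1],
  [0, 0, 1, 0, 0, 0, -1],
  [0, 0, 1, 0, 0, 0, -1],
])

```text
clock: 11.52
tcp_pos: [0.5611, -0.1687, 0.114]
orientation: [-1.173, -2.914, -0.0]
contact_force: [0.3, 0.9, -2.5]
grip_width: 0.0206
gripper_force: 59.4
```

>>> apply_moves([
  [0, 0, 1, 0, 0, 0, -1],
  [0, 0, 1, 0, 0, 0, -1],
  [0, 0, 1, 0, 0, 0, -1],
  [0, 0, 1, 0, 0, 0, -1],
  [0, 0, 1, 0, 0, 0, -1],
  [0, 0, 1, 0, 0, 0, -1],
  [0, 0, 1, 0, 0, 0, -1],
  [0, 0, 0, 0, 0, 0, -1],
])

```text
clock: 12.18
tcp_pos: [0.5611, -0.1685, 0.1137]
orientation: [-2.137, -2.302, 0.001]
contact_force: [-0.9, -0.5, -2.2]
grip_width: 0.0204
gripper_force: 59.3
```

Run:
```python
from h import *
S=(.5202,-.0185,.08)
p=w2([(.11,-.077)],S)[0];to(p[0],p[1],.0466,.08);print(tool()[0]["gripper_force"])
```

```text
t 12.2 pos [ 0.5611 -0.1685  0.1137] yheading 0.0742 shift [0.0762 0.0808 0.067 ] F [-0.9384 -0.4836 -2.1557] w 0.0204 zax [-0.001  -0.0001 -1.    ]
turn first about tool z, units of 6deg: -0.0550862927482067 then shift [0.0758 0.0813 0.067 ]
59.300841093063354
```

>>> apply_moves([
  [0, 0, -0.06, 0.025, 0.027, 0, -1],
  [0, 0, 0, 0.025, 0.027, 0, -1],
  [0, 0, 0, 0.0258, 0.0273, 0, -1],
  [0, 0, 0, 0, 0, 0.02, -1],
  [0, 0, 0, 0, 0, 0.02, -1],
  [0, 0, 0, 0, 0, 0.02, -1],
  [0, 0, 0, 0, 0, 0.007, -1],
  [0, 0, 0, 0, 0, 0, -1],
])

```text
clock: 12.85
tcp_pos: [0.6356, -0.0865, 0.0466]
orientation: [-2.122, -2.314, 0.001]
contact_force: [0.9, -0.4, -1.6]
grip_width: 0.0203
gripper_force: 59.6
```

>>> apply_moves([
  [0, 0, 0, 0, -0.01, 0, -1],
  [0, 0, 0, 0, -0.015, 0, -1],
  [0, 0, 0, 0, -0.018, 0, -1],
  [0, 0, 0, 0, -0.018, 0, -1],
  [0, 0, 0, 0, -0.018, 0, -1],
  [0, 0, 0, 0, -0.018, 0, -1],
  [0, 0, 0, 0, -0.018, 0, -1],
  [0, 0, 0, 0, -0.015, 0, -1],
])

```text
clock: 13.52
tcp_pos: [0.5047, -0.098, 0.0477]
orientation: [-2.126, -2.313, -0.001]
contact_force: [-0.9, 0.2, -2.4]
grip_width: 0.0206
gripper_force: 59.6
```

>>> apply_moves([
  [0, 0, 0, 0, -0.015, 0, -1],
  [0, 0, 0, 0, -0.015, 0, -1],
  [0, 0, 0, 0, -0.015, 0, -1],
  [0, 0, 0, 0, -0.015, 0, -1],
  [0, 0, 0, 0, -0.015, 0, -1],
  [0, 0, 0, 0, -0.012, 0, -1],
  [0, 0, 0, 0, -0.008, 0, -1],
  [0, 0, 0, 0, 0, 0, -1],
])

```text
clock: 14.18
tcp_pos: [0.4099, -0.1056, 0.0473]
orientation: [-2.126, -2.31, -0.0]
contact_force: [0.0, -0.6, -2.9]
grip_width: 0.0201
gripper_force: 59.5
```

Run:
```python
from h import *
S=(.5202,-.0185,.08)
p=w2([(-.115,-.077)],S)[0];to(p[0],p[1],.0466,.08);print(tool()[0]["gripper_force"])
print(tool()[0]["joints"])
im=grab_frame("top");cv2.imwrite("pics/t2.png",cv2.resize(im[170:340,200:460],None,fx=3,fy=3,interpolation=cv2.INTER_CUBIC))
```

```text
t 14.2 pos [ 0.4099 -0.1056  0.0473] yheading 0.0829 shift [0.001  0.0019 0.0007] F [ 0.0414 -0.5893 -2.8979] w 0.0201 zax [-0.001   0.0012 -1.    ]
turn first about tool z, units of 6deg: 0.027284506312867683 then shift [0.001  0.0019 0.0007]
59.54989850521088
[-0.5686  0.447   0.8307  2.3073 -0.5949  0.608   0.8006]
```

View pics/t2.png

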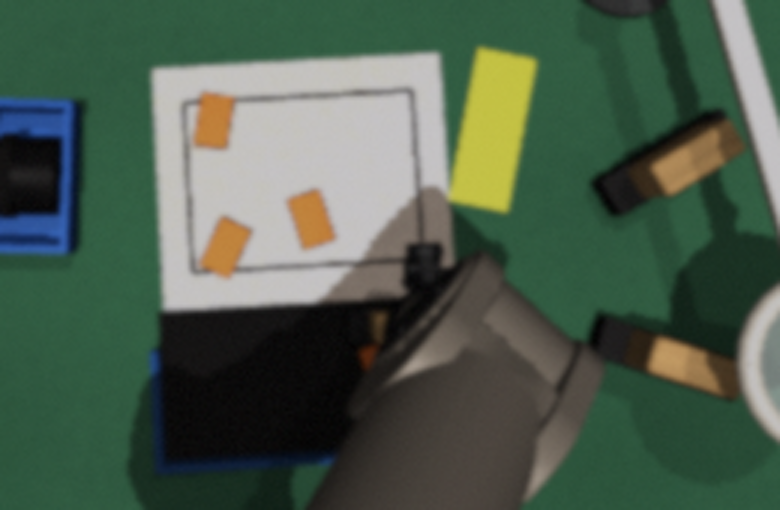

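>>> apply_moves([
  [0, 0, 0, 0, 0.01, -0.02, -1],
  [0, 0, 0, 0, 0.01, -0.02, -1],
  [0, 0, 0, 0.024, 0.034, 0, -1],
  [0, 0, 0, 0.024, 0.034, 0, -1],
  [0, 0, 0, 0.024, 0.034, 0, -1],
  [0, 0, 0, 0.024, 0.034, 0, -1],
  [0, 0, 0, 0.024, 0.034, 0, -1],
  [0, 0, 0, 0.024, 0.034, 0, -1],
])

```text
clock: 14.9
tcp_pos: [0.6252, 0.0591, 0.0869]
orientation: [2.124, 2.314, 0.0]
contact_force: [1.2, -0.2, -2.1]
grip_width: 0.0205
gripper_force: 59.7
```

Run:
```python
from h import *
S=(.5202,-.0185,.08)
p=w2([(.11,.066)],S)[0];to(p[0],p[1],.0466,.08);print(tool()[0]["gripper_force"])
```

```text
t 14.9 pos [0.6252 0.0591 0.0869] yheading 0.0856 shift [-0.003  -0.0009  0.0403] F [ 1.193  -0.1906 -2.0961] w 0.0205 zax [ 0.0002  0.0001 -1.    ]
turn first about tool z, units of 6deg: 0.053619886128895906 then shift [-0.003  -0.0009  0.0403]
59.73398208618164
```

>>> apply_moves([
  [0, 0, 0.05, -0.003, 0, 0.02, -1],
  [0, 0, 0, 0, 0, 0.02, -1],
  [0, 0, 0, 0, 0, 0, -1],
  [0, 0, 0, 0, -0.01, 0, -1],
  [0, 0, 0, 0, -0.015, 0, -1],
  [0, 0, 0, 0, -0.018, 0, -1],
  [0, 0, 0, 0, -0.018, 0, -1],
  [0, 0, 0, 0, -0.018, 0, -1],
])

```text
clock: 15.57
tcp_pos: [0.5444, 0.0475, 0.0472]
orientation: [2.132, 2.307, 0.0]
contact_force: [-0.2, 0.8, -1.9]
grip_width: 0.0204
gripper_force: 62.3
```

>>> apply_moves([
  [0, 0, 0, 0, -0.018, 0, -1],
  [0, 0, 0, 0, -0.018, 0, -1],
  [0, 0, 0, 0, -0.018, 0, -1],
  [0, 0, 0, 0, -0.018, 0, -1],
  [0, 0, 0, 0, -0.015, 0, -1],
  [0, 0, 0, 0, -0.015, 0, -1],
  [0, 0, 0, 0, -0.012, 0, -1],
  [0, 0, 0, 0, -0.01, 0, -1],
])

```text
clock: 16.23
tcp_pos: [0.4207, 0.0378, 0.0474]
orientation: [-2.132, -2.307, -0.001]
contact_force: [0.1, 0.5, -3.6]
grip_width: 0.0203
gripper_force: 62.3
```

Run:
```python
from h import *
S=(.5202,-.0185,.08)
p=w2([(-.115,.066)],S)[0];to(p[0],p[1],.0466,.08);print(tool()[0]["gripper_force"],tool()[0]["joints"])
```

```text
t 16.2 pos [0.4207 0.0378 0.0474] yheading 0.0786 shift [ 0.0019 -0.0203  0.0008] F [ 0.1444  0.4835 -3.6053] w 0.0203 zax [ 0.0003  0.0004 -1.    ]
turn first about tool z, units of 6deg: -0.013349848258670475 then shift [ 0.0019 -0.0203  0.0008]
62.29804873466492 [-0.9327  0.4561  0.86    2.3113 -0.6196  0.6131  0.4802]
```

Another ~20 mm here, then back up for the middle.

>>> apply_moves([
  [0, 0, 0, 0, -0.007, 0, -1],
  [0, 0, 0, 0, -0.007, 0, -1],
  [0, 0, 0, 0, -0.006, 0, -1],
  [0, 0, 0, 0, 0, 0, -1],
  [0, 0, 0, 0, 0, 0, -1],
  [0, 0, 0, 0, 0, 0, -1],
  [0, 0, 0, 0, 0, 0, -1],
  [0, 0, 0, 0, 0, 0, -1],
])

```text
clock: 16.9
tcp_pos: [0.4016, 0.0361, 0.0472]
orientation: [2.132, 2.306, 0.0]
contact_force: [-1.1, 0.2, -3.6]
grip_width: 0.0202
gripper_force: 62.3
```

Run:
```python
from h import *
S=(.5202,-.0185,.08)
p=w2([(.03,-.008)],S)[0];to(p[0],p[1],.0466,.08);print(tool()[0]["gripper_force"],tool()[0]["joints"])
```

```text
t 16.9 pos [0.4016 0.0361 0.0472] yheading 0.0784 shift [-0.0717  0.1439  0.0007] F [-1.0789  0.2348 -3.6234] w 0.0202 zax [ 0.0004 -0.0002 -1.    ]
turn first about tool z, units of 6deg: -0.015429991008254202 then shift [-0.0719  0.1438  0.0007]
62.34513759613037 [-0.9587  0.4294  0.8739  2.3529 -0.61    0.5906  0.4722]
```

>>> apply_moves([
  [0, 0, 0, 0, 0.01, -0.02, -1],
  [0, 0, 0, 0, 0.01, -0.02, -1],
  [0, 0, 0, -0.018, 0.031, 0, -1],
  [0, 0, 0, -0.018, 0.031, 0, -1],
  [0, 0, 0, -0.018, 0.031, 0, -1],
  [0, 0, 0, -0.018, 0.031, 0, -1],
  [0, 0, 0, 0, 0, 0.02, -1],
  [0, 0, 0, 0, 0, 0.02, -1],
])

```text
clock: 17.57
tcp_pos: [0.5536, -0.026, 0.0473]
orientation: [2.132, 2.303, 0.003]
contact_force: [-2.1, 0.8, -2.9]
grip_width: 0.0206
gripper_force: 62.3
```

>>> apply_moves([
  [0, 0, 0, 0, 0, 0, -1],
  [0, 0, 0, 0, -0.008, 0, -1],
  [0, 0, 0, 0, -0.015, 0, -1],
  [0, 0, 0, 0, -0.018, 0, -1],
  [0, 0, 0, 0, -0.018, 0, -1],
  [0, 0, 0, 0, -0.018, 0, -1],
  [0, 0, 0, 0, -0.018, 0, -1],
  [0, 0, 0, 0, -0.015, 0, -1],
])

```text
clock: 18.23
tcp_pos: [0.4386, -0.0325, 0.0479]
orientation: [-2.132, -2.306, -0.002]
contact_force: [-0.3, -0.8, -2.1]
grip_width: 0.0207
gripper_force: 63.3
```

>>> apply_moves([
  [0, 0, 0, 0, -0.012, 0, -1],
  [0, 0, 0, 0, -0.012, 0, -1],
  [0, 0, 0, 0, -0.008, 0, -1],
  [0, 0, 0, 0, 0, 0, -1],
  [0, 0, 0, 0, 0, 0, -1],
  [0, 0, 0, 0, 0.01, -0.03, -1],
  [0, 0, 0, 0, 0.03, -0.03, -1],
  [0, 0, 0, 0, 0.03, 0, -1],
])

```text
clock: 18.9
tcp_pos: [0.4816, -0.0298, 0.111]
orientation: [2.13, 2.304, 0.008]
contact_force: [1.2, 0.1, -1.0]
grip_width: 0.0203
gripper_force: 63.3
```

>>> apply_moves([
  [0, 0, 0, -0.04, 0.012, 0, -1],
  [0, 0, 0, -0.04, 0.012, 0, -1],
  [0, 0, 0, -0.04, 0.012, 0, -1],
  [0, 0, 0, -0.04, 0.012, 0, -1],
  [0, 0, -1, 0, 0, 0, -1],
  [0, 0, -1, 0, 0, 0, -1],
  [0, 0, -1, 0, 0, 0, -1],
  [0, 0, -1, 0, 0, 0, -1],
])

```text
clock: 19.57
tcp_pos: [0.5389, -0.1859, 0.1066]
orientation: [1.6, 2.703, -0.001]
contact_force: [0.2, 0.8, -1.6]
grip_width: 0.0203
gripper_force: 63.4
```

Run:
```python
from h import *
to(.5671,-.1753,.046,np.radians(79.9));print(tool()[0]["gripper_force"],tool()[0]["joints"])
im=grab_frame("top");cv2.imwrite("pics/t3.png",im);cv2.imwrite("pics/t3c.png",cv2.resize(im[170:340,200:460],None,fx=3,fy=3,interpolation=cv2.INTER_CUBIC))
```

```text
t 19.6 pos [ 0.5389 -0.1859  0.1066] yheading 0.5021 shift [-0.0042  0.0298  0.0606] F [ 0.1892  0.7709 -1.5919] w 0.0203 zax [-0.     -0.0006 -1.    ]
turn first about tool z, units of 6deg: -8.521653623758802 then shift [-0.0258  0.0154  0.0606]
63.3694844978163 [-0.344   0.5299  0.7585  1.94   -0.4766  0.8582  1.169 ]
```

View pics/t3c.png

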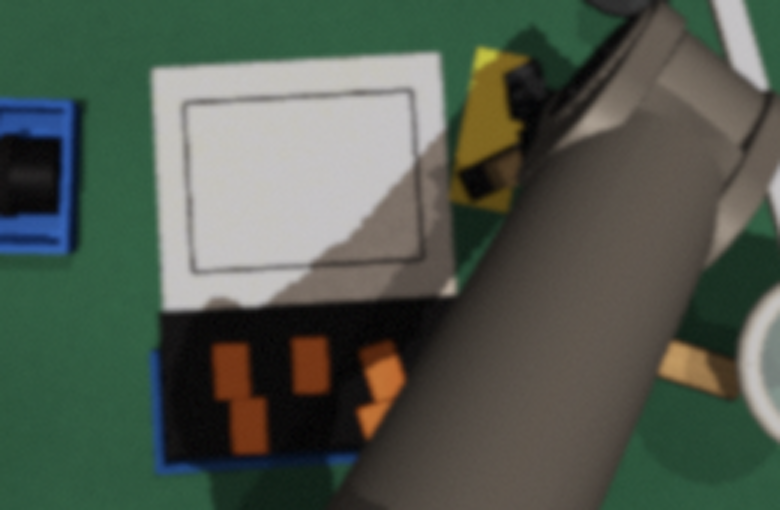

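>>> apply_moves([
  [0, 0, -1, 0, 0, 0, -1],
  [0, 0, -1, 0, 0, 0, -1],
  [0, 0, -1, 0, 0, 0, -1],
  [0, 0, -1, 0, 0, 0, -1],
  [0, 0, -1, 0, 0, 0, -1],
  [0, 0, -1, 0, 0, 0, -1],
  [0, 0, -1, 0, 0, 0, -1],
  [0, 0, -1, 0, 0, 0, -1],
])

```text
clock: 20.28
tcp_pos: [0.5388, -0.1854, 0.1067]
orientation: [0.365, 3.12, -0.0]
contact_force: [-0.8, 0.4, -2.0]
grip_width: 0.0203
gripper_force: 63.4
```

>>> apply_moves([
  [0, 0, -0.52, 0, 0, 0, -1],
  [0, 0, 0, -0.0155, 0.0077, 0, -1],
  [0, 0, 0, -0.0155, 0.0077, 0, -1],
  [0, 0, 0, 0, 0, 0.02, -1],
  [0, 0, 0, 0, 0, 0.02, -1],
  [0, 0, 0, 0, 0, 0.015, -1],
  [0, 0, 0, 0, 0, 0, -1],
  [0, 0, 0, 0, 0, 0, -1],
])

```text
clock: 20.95
tcp_pos: [0.5713, -0.1758, 0.0511]
orientation: [-0.286, -3.127, 0.0]
contact_force: [0.0, 0.2, -1.5]
grip_width: 0.0206
gripper_force: 63.2
```

Run:
```python
from h import *
to(.572,-.1762,.0456,np.radians(79.9));print(tool()[0]["gripper_force"])
```

```text
t 20.9 pos [ 0.5713 -0.1758  0.0511] yheading 1.3881 shift [-0.0008 -0.0002  0.0055] F [ 0.0042  0.168  -1.4543] w 0.0206 zax [-0.0018 -0.0001 -1.    ]
turn first about tool z, units of 6deg: -0.06156923594578518 then shift [-0.0008 -0.0002  0.0055]
63.22033446456771
```

>>> apply_moves([
  [0, 0, 0, 0, 0, 0.003, -1],
  [0, 0, 0, 0, 0, 0.0025, -1],
  [0, 0, 0, 0, 0, 0, -1],
  [0, 0, 0, 0, 0, 0, 0],
  [0, 0, 0, 0, 0, 0, 0],
  [0, 0, 0, 0, 0, 0, 0.5],
  [0, 0, 0, 0, 0, 0, 0.5],
  [0, 0, 0, 0, 0, 0, 0.5],
])

```text
clock: 21.62
tcp_pos: [0.5717, -0.1759, 0.0464]
orientation: [0.285, 3.128, 0.0]
contact_force: [-0.7, -0.3, 0.7]
grip_width: 0.0636
gripper_force: 0.0
```

>>> apply_moves([
  [0, 0, 0, 0, 0, -0.02, 0.5],
  [0, 0, 0, 0, 0, -0.03, 0.5],
  [0, 0, 0, 0, 0, -0.03, 0.5],
  [0, 0, 0, 0, 0, -0.03, 0.5],
  [0, 0, 0, 0, 0, -0.03, 0.5],
  [0, 0, 0, 0, 0, -0.03, 0.5],
  [0, 0, 0, 0.01, 0.03, -0.02, 1],
  [0, 0, 0, 0.01, 0.03, -0.02, 1],
])

```text
clock: 22.28
tcp_pos: [0.5626, -0.115, 0.2581]
orientation: [0.292, 3.126, -0.001]
contact_force: [0.6, 0.8, -0.9]
grip_width: 0.0843
gripper_force: 0.0
```

>>> apply_moves([
  [0, 0, 0, 0.01, 0.04, 0, 1],
  [0, 0, 0, 0.01, 0.04, 0, 1],
  [0, 0, 0, 0.01, 0.04, 0, 1],
  [0, 0, 0, 0.01, 0.04, 0, 1],
  [0, 0, 0, 0.01, 0.04, 0, 1],
  [0, 0, 0, 0.01, 0.04, 0, 1],
  [0, 0, 0, 0.01, 0.04, 0, 1],
  [0, 0, 0, 0.01, 0.04, 0, 1],
])

```text
clock: 22.95
tcp_pos: [0.5411, 0.2178, 0.2565]
orientation: [0.285, 3.128, 0.001]
contact_force: [1.0, -0.7, 0.4]
grip_width: 0.0855
gripper_force: 0.0
```

Run:
```python
from h import *
to(.52,.25,.3,.08)
im=grab_frame("top");cv2.imwrite("pics/t4.png",im)
sc=grab_frame("scene");cv2.imwrite("pics/s4.png",sc)
a=cv2.resize(im[150:340,140:400],None,fx=2,fy=2);b=cv2.resize(sc[140:360,100:360],None,fx=1,fy=1)
c=np.zeros((380,800,3),np.uint8);c[:380,:520]=a;c[:220,530:790]=b;cv2.imwrite("pics/c4.png",c)
```

```text
t 22.9 pos [0.5411 0.2178 0.2565] yheading 1.3892 shift [ 0.0266  0.0279 -0.0435] F [ 1.0457 -0.7292  0.4305] w 0.0855 zax [ 0.0003  0.0005 -1.    ]
turn first about tool z, units of 6deg: 12.502207845530267 then shift [ 0.0338 -0.0185 -0.0436]
```

View pics/c4.png

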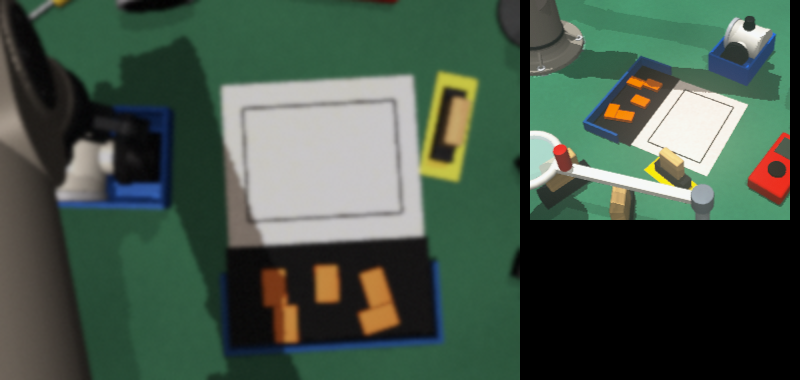

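>>> apply_moves([
  [0, 0, 0, 0.01, 0.04, 0, 1],
  [0, 0, 0, 0.01, 0.04, 0, 1],
  [0, 0, 0, 0.01, 0.04, 0, 1],
  [0, 0, 0, 0.01, 0.04, 0, 1],
  [0, 0, 0, 0.01, 0.04, 0, 1],
  [0, 0, 1, 0, 0, 0, 1],
  [0, 0, 1, 0, 0, 0, 1],
  [0, 0, 1, 0, 0, 0, 1],
])

```text
clock: 23.72
tcp_pos: [0.5283, 0.4222, 0.2557]
orientation: [-0.776, -3.044, 0.001]
contact_force: [0.4, -0.5, -0.2]
grip_width: 0.0853
gripper_force: 0.0
```

>>> apply_moves([
  [0, 0, 1, 0, 0, 0, 1],
  [0, 0, 1, 0, 0, 0, 1],
  [0, 0, 1, 0, 0, 0, 1],
  [0, 0, 1, 0, 0, 0, 1],
  [0, 0, 1, 0, 0, 0, 1],
  [0, 0, 1, 0, 0, 0, 1],
  [0, 0, 1, 0, 0, 0, 1],
  [0, 0, 1, 0, 0, 0, 1],
])

```text
clock: 24.38
tcp_pos: [0.5287, 0.4213, 0.2562]
orientation: [-1.949, -2.464, 0.0]
contact_force: [-0.3, 0.1, -0.4]
grip_width: 0.0853
gripper_force: 0.0
```

>>> apply_moves([
  [0, 0, 1, 0, 0, 0, 1],
  [0, 0, 1, 0, 0, 0, 1],
  [0, 0, 0.3, 0, 0, 0, 1],
  [0, 0, 0, 0, 0, 0, 1],
  [0, 0, 0, 0, 0, 0, 1],
  [0, 0, 0, 0, 0, 0, 1],
  [0, 0, 0, 0, 0, 0, 1],
  [0, 0, 0, 0, 0, 0, 1],
])

```text
clock: 25.05
tcp_pos: [0.5287, 0.4216, 0.2562]
orientation: [-2.225, -2.218, -0.0]
contact_force: [0.3, 0.3, -0.2]
grip_width: 0.0853
gripper_force: 0.0
```

```bash
cat >> h.py <<'E'
def blue(im,sub):
    h=cv2.cvtColor(im,cv2.COLOR_BGR2HSV);m=(h[...,0]>105)&(h[...,0]<128)&(h[...,1]>120)&(h[...,2]>35);z=np.zeros_like(m);z[sub]=1;return (m&z)
def carr(cams,x0):
    """cams: list (name, hullpixels). fit silhouette hull of tray 120x170x60 by least squares on point-to-polygon distance"""
    V=np.array([(sx*.06,sy*.085,z) for sx in(1,-1) for sy in(1,-1) for z in(0,.06)])
    def f(x):
        o=[]
        for n,H in cams:
            P=cv2.convexHull(proj(n,w2(V,x)).astype(np.float32))
            o+= [cv2.pointPolygonTest(P,(float(a),float(b)),True) for a,b in H]
            Hc=H.astype(np.float32).reshape(-1,1,2)
            q=P[:,0];q=np.concatenate([q+(np.roll(q,-1,0)-q)*t for t in np.linspace(0,.95,12)])
            o+= [cv2.pointPolygonTest(Hc,(float(a),float(b)),True) for a,b in q]
        return np.array(o)
    s=least_squares(f,x0,loss="soft_l1",f_scale=.5,x_scale=[.01,.01,.1],diff_step=1e-3);return s.x,np.sqrt(np.mean(s.fun**2))
def hull_of(m,off=.5):
    k,l,s,_=cv2.connectedComponentsWithStats(m.astype(np.uint8));i=1+s[1:,4].argmax();print("bbox",s[i])
    ys,xs=np.nonzero(l==i);p=np.r_[np.c_[xs-off,ys-off],np.c_[xs+off,ys+off],np.c_[xs-off,ys+off],np.c_[xs+off,ys-off]]
    h=cv2.convexHull(p.astype(np.float32))[:,0];
    return np.concatenate([h+(np.roll(h,-1,0)-h)*t for t in np.linspace(0,.9,10)]) if 0 else h
E
python3 - <<'E'
from h import *
to(.511,.40,.1,0)
im=grab_frame("top");sc=grab_frame("scene")
i0=cv2.imread("pics/top0.png")
print("t0",carr([("top",hull_of(blue(i0,np.s_[195:262,140:235])))],(.515,.25,0)))
mb=blue(im,np.s_[190:268,130:240])
print("now",carr([("top",hull_of(mb))],(.515,.25,0)))
a=cv2.resize(im[170:300,100:360],None,fx=2,fy=2);b=sc[120:380,150:430]
c=np.zeros((260,800,3),np.uint8);c[:,:520]=a;c[:,520:]=b;cv2.imwrite("pics/c5.png",c);cv2.imwrite("pics/t5.png",im);cv2.imwrite("pics/s5.png",sc)
E
```

```text
t 25.1 pos [0.5287 0.4216 0.2562] yheading -0.0029 shift [-0.0217 -0.0176  0.1562] F [ 0.3193  0.3101 -0.1668] w 0.0853 zax [-0.      0.0002 -1.    ]
turn first about tool z, units of 6deg: -0.02736023076624382 then shift [-0.0216 -0.0177  0.1562]
bbox [ 150  202   76   52 1275]
t0 (array([0.5163, 0.2519, 0.0109]), np.float64(0.36577004750808634))
bbox [ 150  202   76   53 1267]
now (array([0.5161, 0.2518, 0.0109]), np.float64(0.49628378898109127))
```

View pics/c5.png

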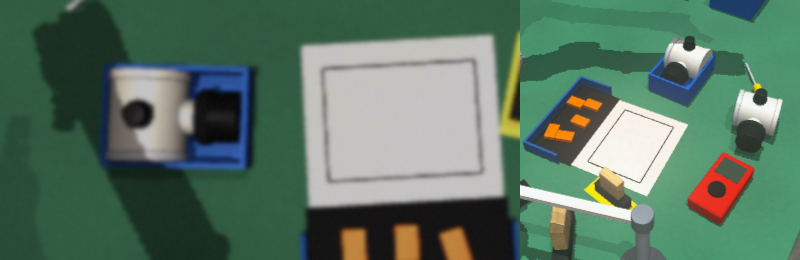

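>>> apply_moves([
  [0, 0, -0.11, 0, -0.0137, 0.03, 1],
  [0, 0, 0, 0, 0, 0.035, 1],
  [0, 0, 0, 0, 0, 0.035, 1],
  [0, 0, 0, 0, 0, 0.035, 1],
  [0, 0, 0, 0, 0, 0.035, 1],
  [0, 0, 0, 0, 0, 0.03, 1],
  [0, -1, 0, 0, 0, 0, 1],
  [0, -1, 0, 0, 0, 0, 1],
])

```text
clock: 25.82
tcp_pos: [0.5153, 0.4175, 0.0552]
orientation: [2.105, 2.11, -0.23]
contact_force: [0.9, 1.1, -0.6]
grip_width: 0.0856
gripper_force: 0.0
```

>>> apply_moves([
  [0, -1, 0, 0, 0, 0, 1],
  [0, -1, 0, 0, 0, 0, 1],
  [0, 0, 0, 0, 0, 0, 1],
  [0, 0, 0, 0, 0, 0, 1],
  [0, 0, 0, 0, 0, 0, 1],
  [0, 0, 0, 0, 0, 0, 1],
  [0, 0, 0, 0, 0, 0, 1],
  [0, 0, 0, 0, 0, 0, 1],
])

```text
clock: 26.48
tcp_pos: [0.5156, 0.4207, 0.0572]
orientation: [1.985, 1.997, -0.42]
contact_force: [-1.1, 0.5, 1.0]
grip_width: 0.0852
gripper_force: 0.0
```

Run:
```python
from h import *
to(.515,.385,.014);print(tool()[1])
```

```text
t 26.5 pos [0.5156 0.4207 0.0572] yheading 0.0059 shift [-0.0151 -0.0008  0.054 ] F [-1.0736  0.5294  0.9711] w 0.0852 zax [ 0.0028 -0.4052 -0.9142]
[[-0.0052  1.      0.0028]
 [ 0.9142  0.0059 -0.4052]
 [-0.4053  0.0005 -0.9142]]
```

>>> apply_moves([
  [0, 0, 0, -0.003, 0, 0.0108, 1],
  [0, 0, 0, -0.003, 0, 0.0108, 1],
  [0, 0, 0, -0.003, 0, 0.0108, 1],
  [0, 0, 0, -0.003, 0, 0.0108, 1],
  [0, 0, 0, -0.003, 0, 0.0108, 1],
  [0, 0, 0, -0.0091, 0, 0.004, 1],
  [0, 0, 0, -0.0091, 0, 0.004, 1],
  [0, 0, 0, -0.0091, 0, 0.004, 1],
])

```text
clock: 27.15
tcp_pos: [0.5157, 0.3549, 0.0133]
orientation: [1.982, 1.997, -0.421]
contact_force: [0.1, 0.4, -0.4]
grip_width: 0.0857
gripper_force: 0.0
```

>>> apply_moves([
  [0, 0, 0, -0.0046, 0, 0.002, 1],
  [0, 0, 0, -0.0046, 0, 0.002, 1],
  [0, 0, 0, -0.0046, 0, 0.002, 1],
  [0, 0, 0, -0.0046, 0, 0.002, 1],
  [0, 0, 0, -0.0046, 0, 0.002, 1],
  [0, 0, 0, -0.0046, 0, 0.002, 1],
  [0, 0, 0, 0, 0, 0, 1],
  [0, 0, 0, 0, 0, 0, 1],
])

```text
clock: 27.82
tcp_pos: [0.5158, 0.3266, 0.0134]
orientation: [1.981, 1.999, -0.42]
contact_force: [0.4, 2.7, 0.4]
grip_width: 0.0854
gripper_force: 0.9
```

Run:
```python
from h import *
to(.515,.325,.014)
im=grab_frame("top");sc=grab_frame("scene");
cv2.imwrite("pics/t6.png",im);cv2.imwrite("pics/s6.png",sc)
print("now",carr([("top",hull_of(blue(im,np.s_[190:268,130:260])))],(.515,.25,0)))
c=cv2.resize(sc[120:280,230:430],None,fx=4,fy=3.7);cv2.imwrite("pics/c6.png",c[:600,:800])
```

```text
t 27.8 pos [0.5158 0.3266 0.0134] yheading 0.0088 shift [-0.0017 -0.0008  0.0001] F [0.3988 2.6562 0.4435] w 0.0854 zax [ 0.0039 -0.406  -0.9139]
bbox [ 150  202   78   52 1336]
now (array([0.5169, 0.2491, 0.0117]), np.float64(0.38035927728259583))
```

View pics/c6.png

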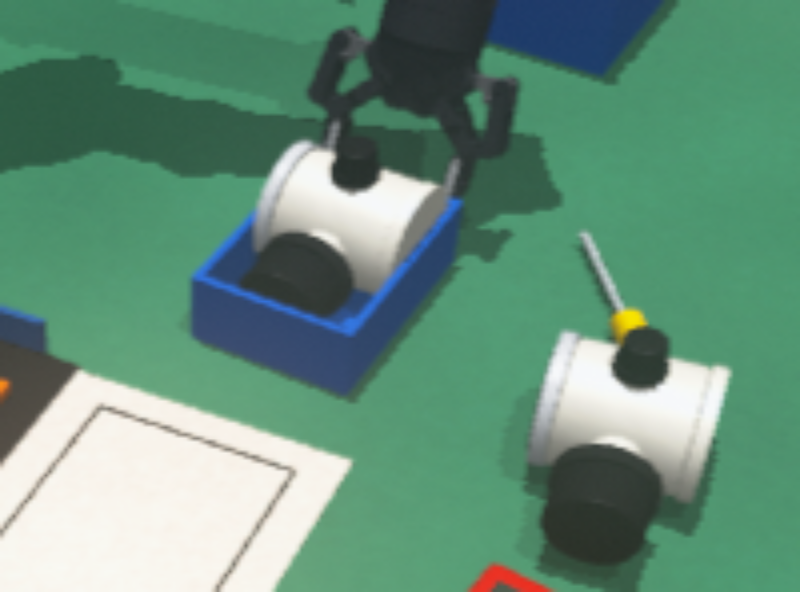

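>>> apply_moves([
  [-0.033, 0, -0.074, -0.0073, -0.0001, 0.0033, 1],
  [-0.033, 0, -0.074, -0.0146, -0.0004, 0.0065, 1],
  [-0.033, 0, -0.074, -0.0146, -0.0005, 0.0065, 1],
  [-0.033, 0, -0.074, -0.0146, -0.0006, 0.0065, 1],
  [-0.033, 0, -0.074, -0.0146, -0.0008, 0.0065, 1],
  [-0.033, 0, -0.074, -0.0146, -0.0009, 0.0065, 1],
  [-0.033, 0, -0.074, -0.0091, -0.0007, 0.004, 1],
  [-0.033, 0, -0.074, -0.0046, -0.0004, 0.002, 1],
])

```text
clock: 28.58
tcp_pos: [0.5147, 0.222, 0.0134]
orientation: [1.908, 2.058, -0.406]
contact_force: [-1.7, 5.0, 0.4]
grip_width: 0.0852
gripper_force: 2.4
```

Run:
```python
from h import *
to(.513,.0588,.014)
im=grab_frame("top")
cv2.imwrite("pics/t7.png",im)
print("now",carr([("top",hull_of(blue(im,np.s_[180:262,190:300])))],(.515,.15,0.04)))
```

```text
t 28.6 pos [0.5147 0.222  0.0134] yheading 0.0755 shift [-0.1488 -0.014   0.0656] F [-1.7004  4.9548  0.3673] w 0.0852 zax [ 0.0304 -0.4056 -0.9135]
bbox [ 195  201   75   54 1215]
now (array([0.5206, 0.1455, 0.0781]), np.float64(0.4977371779279774))
```

>>> apply_moves([
  [0, 0, 0, -0.0073, -0.0006, 0.0032, 1],
  [0, 0, 0, -0.0146, -0.0012, 0.0064, 1],
  [0, 0, 0, -0.0146, -0.0012, 0.0064, 1],
  [0, 0, 0, -0.0146, -0.0012, 0.0064, 1],
  [0, 0, 0, -0.0146, -0.0012, 0.0064, 1],
  [0, 0, 0, -0.0146, -0.0012, 0.0064, 1],
  [0, 0, 0, -0.0146, -0.0012, 0.0064, 1],
  [0, 0, 0, -0.0146, -0.0012, 0.0064, 1],
])

```text
clock: 29.3
tcp_pos: [0.5147, 0.1015, 0.0139]
orientation: [1.908, 2.058, -0.406]
contact_force: [-0.0, 3.1, -2.5]
grip_width: 0.0853
gripper_force: 1.5
```

>>> apply_moves([
  [0, 0, 0, -0.0091, -0.0008, 0.004, 1],
  [0, 0, 0, -0.0055, -0.0005, 0.0024, 1],
  [0, 0, 0, -0.0046, -0.0004, 0.002, 1],
  [0, 0, 0, -0.0027, -0.0002, 0.0012, 1],
  [0, 0, 0, 0, 0, 0, 1],
  [0, 0, 0, 0, 0, 0, 1],
  [0, 0, 0, 0, 0, 0, 1],
  [0, 0, 0, 0, 0, 0, 1],
])

```text
clock: 29.97
tcp_pos: [0.5152, 0.0791, 0.0143]
orientation: [1.907, 2.058, -0.406]
contact_force: [0.9, 1.5, 0.5]
grip_width: 0.0854
gripper_force: 0.4
```

Run:
```python
from h import *
to(.5142,.058,.0135)
im=grab_frame("top")
cv2.imwrite("pics/t8.png",im);cv2.imwrite("pics/s8.png",grab_frame("scene"))
print("now",carr([("top",hull_of(blue(im,np.s_[170:265,235:360])))],(.52,0,0.08)))
cv2.imwrite("pics/c8.png",cv2.resize(im[170:340,200:400],None,fx=3,fy=3,interpolation=cv2.INTER_CUBIC))
```

```text
t 30.0 pos [0.5152 0.0791 0.0143] yheading 0.0763 shift [-0.0189 -0.0026  0.0093] F [0.8638 1.4707 0.5172] w 0.0854 zax [ 0.0312 -0.406  -0.9133]
bbox [ 257  202   73   54 1102]Traceback (most recent call last):
  File "<stdin>", line 5, in <module>
  File "h.py", line 70, in carr
    s=least_squares(f,x0,loss="soft_l1",f_scale=.5,x_scale=[.01,.01,.1],diff_step=1e-3);return s.x,np.sqrt(np.mean(s.fun**2))
    return func(*args, **kwargs)
    result = trf(vector_fun.fun, vector_fun.jac, x0, f0, J0, lb, ub, ftol, xtol,
                 gtol, max_nfev, x_scale, loss_function, tr_solver,
                 tr_options.copy(), verbose, callback=callback_wrapped)
    return trf_no_bounds(
        fun, jac, x0, f0, J0, ftol, xtol, gtol, max_nfev, x_scale,
        loss_function, tr_solver, tr_options, verbose, callback=callback)
    cost_new = loss_function(f_new, cost_only=True)
    loss(z, rho, cost_only=cost_only)
    ~~~~^^^^^^^^^^^^^^^^^^^^^^^^^^^^^
    rho[0] = 2 * (t**0.5 - 1)
    ~~~^^^
ValueError: could not broadcast input array from shape (87,) into shape (63,)
```

Run:
```python
s=open("h.py").read()
i=s.index("    s=least_squares(f,x0");j=s.index("def hull_of")
s=s[:i]+'''    from scipy.optimize import minimize
    g=lambda u:np.mean(np.sqrt(1+(2*f(np.array(x0)+np.array(u)*[.001,.001,.01]))**2)-1)
    m=minimize(g,[0,0,0],method="Nelder-Mead",options=dict(initial_simplex=[[0,0,0],[6,0,0],[0,6,0],[0,0,6]],xatol=.02,fatol=1e-5,maxiter=400))
    return np.array(x0)+m.x*[.001,.001,.01],m.fun
'''+s[j:]
open("h.py","w").write(s)
from h import *
im=cv2.imread("pics/t8.png")
X,e=carr([("top",hull_of(blue(im,np.s_[170:265,235:360])))],(.52,0,0.08));print("now",X,e)
S=icp("top",im,ST,(.5202,-.0185,.08));print(S)
X7=carr([("top",hull_of(blue(cv2.imread("pics/t7.png"),np.s_[180:262,190:300])))],(.515,.15,0.04));print("t7",X7)
a=cv2.resize(im[170:340,200:400],None,fx=3,fy=3,interpolation=cv2.INTER_CUBIC)
V=np.array([(sx*.06,sy*.085,z) for z in(0,.06) for sx,sy in((1,1),(1,-1),(-1,-1),(-1,1))])
p=proj("top",w2(V,X));
for q in(p[:4],p[4:]): cv2.polylines(a,[(((q-[200,170])*3+1)).astype(np.int32)],True,(0,255,255),1)
cv2.imwrite("pics/c8.png",a)
```

```text
bbox [ 257  202   73   54 1102]
now [0.5219 0.001  0.0749] 0.2888073575604383
(array([ 0.52  , -0.0193,  0.0782]), 173, np.float64(0.0010204070516667714))
bbox [ 195  201   75   54 1215]
t7 (array([0.5206, 0.1455, 0.0781]), np.float64(0.35996709227236734))
```

View pics/c8.png

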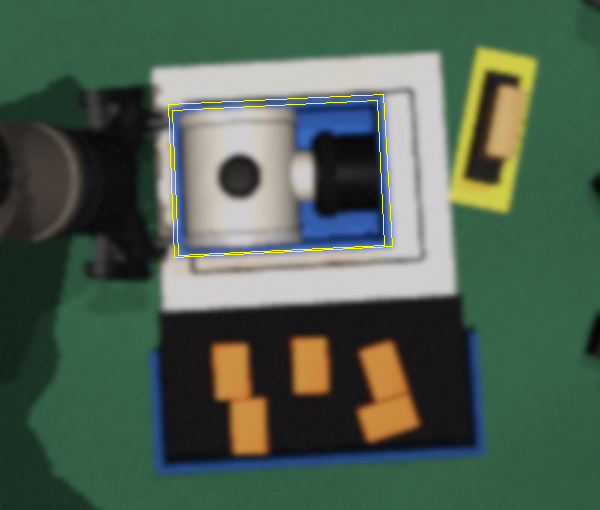

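>>> apply_moves([
  [-0.018, 0, -0.04, -0.003, -0.0005, 0.0013, 1],
  [0, 0, 0, -0.003, -0.0006, 0.0013, 1],
  [0, 0, 0, -0.003, -0.0006, 0.0013, 1],
  [0, 0, 0, -0.003, -0.0005, 0.0013, 1],
  [0, 0, 0, -0.003, -0.0005, 0.0014, 1],
  [0, 0, 0, -0.0025, -0.0006, 0.0011, 1],
  [0, 0, 0, 0, 0, 0, 1],
  [0, 0, 0, 0, 0, 0, 1],
])

```text
clock: 30.73
tcp_pos: [0.5138, 0.0607, 0.0143]
orientation: [1.901, 2.063, -0.402]
contact_force: [1.7, 3.9, -0.3]
grip_width: 0.0852
gripper_force: 1.7
```

```bash
cat >> h.py <<'E'
def rel(X,S=(.5201,-.0188,.0795)):
    d=np.array(X[:2])-S[:2];c,s=np.cos(S[2]),np.sin(S[2]);return np.array([c*d[0]+s*d[1],-s*d[0]+c*d[1],X[2]-S[2]])
E
python3 - <<'E'
from h import *
to(.5142,.058,.0135)
im=grab_frame("top")
X,e=carr([("top",hull_of(blue(im,np.s_[170:265,235:360])))],(.52,-.01,0.08));print("now",X,e,"rel",rel(X))
E
```

```text
t 30.7 pos [0.5138 0.0607 0.0143] yheading 0.082 shift [-0.0022  0.0002  0.0018] F [ 1.6757  3.9327 -0.3166] w 0.0852 zax [ 0.0341 -0.4046 -0.9139]
bbox [292 202  46  52 883]
now [ 0.5237 -0.047   0.0866] 15.460769499365766 rel [ 0.0014 -0.0284  0.0071]
```

```bash
cat >> h.py <<'E'
def see(off=0,sub=np.s_[185:262,240:350],x0=(.52,-.017,.08)):
    im=grab_frame("top");cv2.imwrite("pics/last.png",im);m=cv2.morphologyEx(blue(im,sub).astype(np.uint8),cv2.MORPH_CLOSE,np.ones((7,7)))
    X,e=carr([("top",hull_of(m))],x0);print("carrier",X,e,"rel",rel(X));return X
E
python3 - <<'E'
from h import *
see()
E
```

```text
bbox [292 202  46  52 910]
carrier [ 0.5238 -0.0472  0.086 ] 15.459565350118146 rel [ 0.0014 -0.0286  0.0065]
```

>>> apply_moves([
  [0, 0, 0, 0.0091, 0.0008, -0.004, 1],
  [0, 0, 0, 0.0182, 0.0016, -0.008, 1],
  [0, 0, 0, 0.0182, 0.0016, -0.008, 1],
  [0, 0, 0, 0.0182, 0.0016, -0.008, 1],
  [0, 0, 0, 0.0182, 0.0016, -0.008, 1],
  [0, 0, 0, 0, 0, 0, 1],
  [0, 0, 0, 0, 0, 0, 1],
  [0, 0, 0, 0, 0, 0, 1],
])

```text
clock: 31.5
tcp_pos: [0.513, 0.1496, 0.0139]
orientation: [1.902, 2.062, -0.405]
contact_force: [0.1, 0.2, -0.7]
grip_width: 0.0854
gripper_force: 0.0
```

Run:
```python
from h import *
X=see(); im=cv2.imread("pics/last.png")
m=blue(im,np.s_[185:262,240:350]);k,l,s,_=cv2.connectedComponentsWithStats(m.astype(np.uint8));print(s[1:])
print(im[200:262:4,262].tolist())
to(.515,.14,.0135)
```

```text
bbox [ 265  202   73   54 1060]
carrier [ 0.5212 -0.0183  0.0838] 0.4095752983168354 rel [0.0011 0.0004 0.0043]
[[ 265  202   73   54 1031]
 [ 282  205    2    1    2]]
[[205, 207, 209], [139, 140, 142], [173, 172, 172], [163, 167, 171], [147, 153, 159], [128, 134, 140], [134, 138, 145], [138, 145, 151], [150, 155, 160], [148, 152, 155], [152, 155, 158], [163, 167, 170], [174, 174, 176], [186, 188, 189], [185, 190, 191], [194, 195, 197]]
t 31.6 pos [0.5129 0.1489 0.0139] yheading 0.0798 shift [-0.0081  0.0013  0.0041] F [-0.3799 -0.5106 -0.4006] w 0.0853 zax [ 0.0322 -0.4063 -0.9132]
```

Run:
```python
from h import *
sc=grab_frame("scene");cv2.imwrite("pics/s9.png",sc)
S=icp("scene",sc,ST[:4]+[ST[6]],(.5201,-.0188,.0795));print(S)
uv=proj("scene",w2([(0,0,.03)],S[0]))[0];u,v=uv.astype(int);print(uv)
m=cv2.morphologyEx(blue(sc,np.s_[v-60:v+60,u-75:u+75]).astype(np.uint8),cv2.MORPH_CLOSE,np.ones((5,5)))
X,e=carr([("scene",hull_of(m))],(.52,-.018,.08));print(X,e,rel(X,S[0]),rel(X))
```

```text
(array([ 0.5215, -0.0179,  0.0852]), 91, np.float64(0.0009423987120791055))
[261.1942 255.569 ]
bbox [222 231  77  52 539]
[ 0.5141 -0.0042  0.0594] 9.291366983298381 [-0.0062  0.0143 -0.0258] [-0.0049  0.015  -0.0201]
```

Run:
```python
from h import *
for n,f,S,ed in (("scene","pics/s9.png",(.5215,-.0179,.0852),[((.06,-.085,0),(.06,.085,0)),((-.06,-.085,0),(.06,-.085,0))]),("top","pics/last.png",(.5201,-.0188,.0795),[((.06,-.085,.06),(.06,.085,.06)),((-.06,-.085,.06),(-.06,.085,.06)),((-.06,-.085,0),(.06,-.085,0)),((-.06,.085,.06),(.06,.085,.06))])):
    X=icp(n,cv2.imread(f),ed,(.5212,-.0183,.081),win=.006);print(n,X,rel(X[0],S))
```

```text
scene (array([ 0.522 , -0.0181,  0.0823]), 50, np.float64(0.00041514237956710915)) [ 0.0005 -0.0002 -0.0029]
top (array([ 0.5267, -0.0199,  0.0781]), 94, np.float64(0.0008340137658833862)) [ 0.0065 -0.0016 -0.0014]
```

>>> apply_moves([
  [0, 0, 0, -0.0146, 0, -0.033, 1],
  [0, 0, 0, -0.0146, 0, -0.033, 1],
  [0, 0, 0, -0.0146, 0, -0.033, 1],
  [0, 0, 0, -0.0146, 0, -0.033, 1],
  [0, 1, 0, 0, 0, 0, 1],
  [0, 1, 0, 0, 0, 0, 1],
  [0, 1, 0, 0, 0, 0, 1],
  [0, 1, 0, 0, 0, 0, 1],
])

```text
clock: 32.27
tcp_pos: [0.5135, 0.1495, 0.1593]
orientation: [-2.13, -2.306, -0.008]
contact_force: [0.1, 0.1, -0.7]
grip_width: 0.0854
gripper_force: 0.0
```

>>> apply_moves([
  [0, 0, 0, 0, 0, -0.04, 1],
  [0, 0, 0, 0, 0, -0.04, 1],
  [0, 0, 0, 0, 0, -0.04, 1],
  [0, 0, -1, 0, 0, -0.03, 1],
  [0, 0, -1, 0, 0, 0, 1],
  [0, 0, -1, 0, 0, 0, 1],
  [0, 0, -1, 0, 0, 0, 1],
  [0, 0, -1, 0, 0, 0, 1],
])

```text
clock: 32.93
tcp_pos: [0.5128, 0.1487, 0.3081]
orientation: [-1.455, -2.784, 0.0]
contact_force: [0.7, -0.0, 0.4]
grip_width: 0.0853
gripper_force: 0.0
```

Run:
```python
from h import *
im=grab_frame("top");cv2.imwrite("pics/t10.png",im);see()
h=cv2.cvtColor(im,cv2.COLOR_BGR2HSV);m=((h[...,0]<5)|(h[...,0]>175))&(h[...,1]>150)&(h[...,2]>70);m[:180]=0;m[:,400:]&=True;m[:,:400]=0
k,l,s,c=cv2.connectedComponentsWithStats(m.astype(np.uint8))
pv=w2([(.17,-.28)],(.5201,-.0188,.0795))[0]
for i in range(1,k):
    if s[i,4]>15:
        p=ray("top",c[i],.253)[0];d=p[:2]-pv[:2];print(s[i],p,np.hypot(*d),np.degrees(np.arctan2(d[1],d[0]))%360, "theta",(np.arctan2(d[1],d[0])%(2*np.pi))-(.0795+np.arctan2(.28,-.17)))
q=p;to(q[0],q[1],.33,np.radians(104));print(tool()[0]["joints"])
```

```text
bbox [ 265  202   73   54 1092]
carrier [ 0.521  -0.018   0.0849] 0.29285042012815626 rel [0.0009 0.0007 0.0054]
[471 249  12  11 107] [ 0.4737 -0.3516  0.253 ] 0.24736386158797566 195.76303125632796 theta 1.220758067785606
t 33.0 pos [0.5128 0.1487 0.308 ] yheading 0.6033 shift [-0.3898 -0.3161 -0.022 ] F [1.0663 0.0921 0.1495] w 0.0856 zax [-0.0007  0.0001 -1.    ]
turn first about tool z, units of 6deg: -11.57217632324438 then shift [ 0.159  -0.4761 -0.0217]
[-1.0395  0.1799  0.7487  1.7998 -0.1308  1.2129  0.3505]
```

>>> apply_moves([
  [0, 0, -1, 0, 0, 0, 1],
  [0, 0, -1, 0, 0, 0, 1],
  [0, 0, -1, 0, 0, 0, 1],
  [0, 0, -1, 0, 0, 0, 1],
  [0, 0, -1, 0, 0, 0, 1],
  [0, 0, -1, 0, 0, 0, 1],
  [0, 0, -1, 0, 0, 0, 1],
  [0, 0, -1, 0, 0, 0, 1],
])

```text
clock: 33.7
tcp_pos: [0.5129, 0.1491, 0.3079]
orientation: [-0.202, -3.134, 0.001]
contact_force: [-0.2, -0.4, 0.2]
grip_width: 0.0853
gripper_force: 0.0
```

>>> apply_moves([
  [0, 0, -1, 0, 0, 0, 1],
  [0, 0, -1, 0, 0, 0, 1],
  [0, 0, -1, 0, 0, 0, 1],
  [0, 0, -0.87, 0, 0, 0, 1],
  [0, 0, 0, 0.01, -0.03, 0, 1],
  [0, 0, 0, 0.01, -0.03, 0, 1],
  [0, 0, 0, 0.01, -0.03, 0, 1],
  [0, 0, 0, 0.01, -0.03, 0, 1],
])

```text
clock: 34.37
tcp_pos: [0.5068, 0.0215, 0.3079]
orientation: [0.425, -3.112, -0.0]
contact_force: [0.5, 0.3, 0.5]
grip_width: 0.0857
gripper_force: 0.0
```

>>> apply_moves([
  [0, 0, 0, 0.012, -0.036, 0, 1],
  [0, 0, 0, 0.012, -0.036, 0, 1],
  [0, 0, 0, 0.012, -0.036, 0, 1],
  [0, 0, 0, 0.012, -0.036, 0, 1],
  [0, 0, 0, 0.012, -0.036, 0, 1],
  [0, 0, 0, 0.012, -0.036, 0, 1],
  [0, 0, 0, 0.012, -0.036, 0, 1],
  [0, 0, 0, 0.012, -0.036, 0, 1],
])

```text
clock: 35.03
tcp_pos: [0.4926, -0.2817, 0.3081]
orientation: [0.426, -3.113, -0.001]
contact_force: [1.0, -0.4, 0.3]
grip_width: 0.0854
gripper_force: 0.0
```

Run:
```python
from h import *
to(.4737,-.3516,.2165,np.radians(105.8));print(tool()[0]["joints"])
```

```text
t 35.0 pos [ 0.4926 -0.2817  0.3081] yheading 1.8426 shift [ 0.037  -0.0623  0.0916] F [ 1.0355 -0.3585  0.2966] w 0.0854 zax [-0.0001  0.0005 -1.    ]
turn first about tool z, units of 6deg: -0.038274682453914854 then shift [ 0.0373 -0.0621  0.0916]
[-0.2713  0.2782  0.8559  1.7307 -0.2219  1.2339  2.4822]
```

>>> apply_moves([
  [0, 0, 0, 0.0124, -0.0207, 0, 1],
  [0, 0, 0, 0.0124, -0.0207, 0, 1],
  [0, 0, 0, 0.0124, -0.0207, 0, 1],
  [0, 0, 0, 0, 0, 0.02, 1],
  [0, 0, 0, 0, 0, 0.024, 1],
  [0, 0, 0, 0, 0, 0.024, 1],
  [0, 0, 0, 0, 0, 0.0236, 1],
  [0, 0, 0, 0, 0, 0, 0],
])

```text
clock: 35.7
tcp_pos: [0.4719, -0.3477, 0.2122]
orientation: [0.425, -3.106, -0.007]
contact_force: [-0.6, 1.7, 0.6]
grip_width: 0.0757
gripper_force: 0.0
```

>>> apply_moves([
  [0, 0, 0, 0, 0, 0, -1],
  [0, 0, 0, 0, 0, 0, -1],
  [0, 0, 0, 0, 0, 0, -1],
  [0, 0, 0, 0, 0, 0, -1],
  [0, 0, 0, 0, 0, 0, -1],
  [0, 0, 0, 0, 0, 0, -1],
  [0, 0, 0, 0, 0, 0, -1],
  [0, 0, 0, 0, 0, 0, -1],
], grip_force=40)

```text
clock: 36.37
tcp_pos: [0.4756, -0.3505, 0.2185]
orientation: [-0.432, 3.109, -0.003]
contact_force: [-1.6, -0.3, 4.0]
grip_width: 0.022
gripper_force: 38.9
```

```bash
cat >> h.py <<'E'
def arm():
    to(.52,-.02,.2165);o,Rm=tool();pv=w2([(.17,-.28)],(.5204,-.0186,.081))[0];d=o["tcp_pos"][:2]-pv[:2]
    a=np.arctan2(d[1],d[0])%(2*np.pi);th=a-(.081+np.arctan2(.28,-.17));print("r",np.hypot(*d),"theta",th,"armdeg",np.degrees(a),"F",o["gripper_force"])
    t=pv[:2]+.25*np.array([np.cos(a-th),np.sin(a-th)]);print("knob0",t)
E
python3 -c "
from h import *
arm()"
```

```text
t 36.4 pos [ 0.4756 -0.3505  0.2185] yheading 1.8467 shift [-0.1327  0.3059  0.0016] F [-1.5891 -0.3109  3.9512] w 0.0220 zax [ 0.0028 -0.0015 -1.    ]
r 0.24604489669161742 theta 1.2180898222677827 armdeg 195.6960957187216 F 38.902979493141174
knob0 [ 0.5659 -0.0814]
```

>>> apply_moves([
  [0, 0, 0.485, 0.0003, 0.0126, 0, -1],
  [0, 0, 0.485, 0.0003, 0.0126, 0, -1],
  [0, 0, 0.485, 0.0003, 0.0126, 0, -1],
  [0, 0, 0.485, 0.0003, 0.0126, 0, -1],
  [0, 0, 0.485, 0.0003, 0.0126, 0, -1],
  [0, 0, 0.485, 0.0003, 0.0126, 0, -1],
  [0, 0, 0.485, 0.0003, 0.0126, 0, -1],
  [0, 0, 0, 0, 0, 0, -1],
])

```text
clock: 37.03
tcp_pos: [0.4676, -0.2606, 0.2186]
orientation: [0.122, 3.13, -0.002]
contact_force: [11.9, -1.1, -4.2]
grip_width: 0.022
gripper_force: 40.7
```

```bash
python3 -c "
from h import *
arm()"
```

```text
t 37.0 pos [ 0.4676 -0.2606  0.2186] yheading 1.4932 shift [-0.0336  0.2439  0.0022] F [11.8825 -1.1244 -4.2297] w 0.0220 zax [ 0.0096 -0.0014 -1.    ]
r 0.2460550643600218 theta 0.849072210880879 armdeg 174.55294402025328 F 40.70134162902832
knob0 [ 0.5659 -0.0814]
```

>>> apply_moves([
  [0, 0, 0.485, -0.0009, 0.0125, 0, -1],
  [0, 0, 0.485, -0.0009, 0.0125, 0, -1],
  [0, 0, 0.485, -0.0009, 0.0125, 0, -1],
  [0, 0, 0.485, -0.0009, 0.0125, 0, -1],
  [0, 0, 0.485, -0.0009, 0.0125, 0, -1],
  [0, 0, 0.485, -0.0009, 0.0125, 0, -1],
  [0, 0, 0.485, -0.0009, 0.0125, 0, -1],
  [0, 0, 0, 0, 0, 0, -1],
])

```text
clock: 37.7
tcp_pos: [0.4904, -0.1773, 0.2184]
orientation: [0.676, 3.066, 0.003]
contact_force: [-1.9, 1.7, 10.5]
grip_width: 0.0216
gripper_force: 43.5
```

```bash
python3 -c "
from h import *
arm()"
```

```text
t 37.7 pos [ 0.4904 -0.1773  0.2184] yheading 1.1366 shift [0.0393 0.1551 0.0022] F [-1.8776  1.7151 10.4533] w 0.0216 zax [ 0.0025  0.0012 -1.    ]
r 0.2464197550067992 theta 0.4964605872067689 armdeg 154.3497861764715 F 43.547523021698
knob0 [ 0.5659 -0.0814]
```

>>> apply_moves([
  [0, 0, 0.474, -0.0003, 0.0122, 0, -1],
  [0, 0, 0.474, -0.0003, 0.0122, 0, -1],
  [0, 0, 0.474, -0.0003, 0.0122, 0, -1],
  [0, 0, 0.474, -0.0003, 0.0122, 0, -1],
  [0, 0, 0.474, -0.0003, 0.0122, 0, -1],
  [0, 0, 0.474, -0.0003, 0.0122, 0, -1],
  [0, 0, 0.474, -0.0003, 0.0122, 0, -1],
  [0, 0, 0.474, -0.0003, 0.0122, 0, -1],
])

```text
clock: 38.37
tcp_pos: [0.5466, -0.1009, 0.2185]
orientation: [1.271, 2.871, 0.002]
contact_force: [-1.6, -0.2, 7.4]
grip_width: 0.0217
gripper_force: 43.3
```

>>> apply_moves([
  [0, 0, 0.474, -0.0003, 0.0122, 0, -1],
  [0, 0, 0.474, -0.0003, 0.0122, 0, -1],
  [0, 0, 0, 0, 0, 0, -1],
  [0, 0, 0, 0, 0, 0, -1],
  [0, 0, 0, 0, 0, 0, -1],
  [0, 0, 0, 0, 0, 0, -1],
  [0, 0, 0, 0, 0, 0, -1],
  [0, 0, 0, 0, 0, 0, -1],
])

```text
clock: 39.03
tcp_pos: [0.5658, -0.0851, 0.2185]
orientation: [1.408, 2.806, 0.004]
contact_force: [0.0, 2.2, 7.2]
grip_width: 0.0219
gripper_force: 43.2
```

```bash
cat >> h.py <<'E'
def lens():
    im=grab_frame("top");cv2.imwrite("pics/tl.png",im);h=cv2.cvtColor(im,cv2.COLOR_BGR2HSV)
    m=((h[...,0]<5)|(h[...,0]>175))&(h[...,1]>150)&(h[...,2]>70);m[:175]=0;m[225:]=0;m[:,:300]=0;m[:,400:]=0
    ys,xs=np.nonzero(m)
    if len(xs): 
        p=ray("top",(xs.mean(),ys.mean()),.253)[0];print("knob px",len(xs),xs.mean(),ys.mean(),p)
E
python3 -c "
from h import *
arm();lens()"
```

```text
t 39.0 pos [ 0.5658 -0.0851  0.2185] yheading 0.6408 shift [0.0795 0.0022 0.0019] F [0.0163 2.2349 7.1783] w 0.0219 zax [ 0.0034  0.0012 -1.    ]
r 0.24711314674878884 theta 0.008861203296678166 armdeg 126.41239938524417 F 43.224565386772156
knob0 [ 0.5659 -0.0814]
```

>>> apply_moves([
  [0, 0, 0, 0, 0.0022, 0, -1],
  [0, 0, 0, 0, 0, 0, -1],
  [0, 0, 0, 0, 0, 0, -1],
  [0, 0, 0, 0, 0, 0, 0],
  [0, 0, 0, 0, 0, 0, 0],
  [0, 0, 0, 0, 0, 0, 0],
  [0, 0, 0, 0, 0, 0, 1],
  [0, 0, 0, 0, 0, 0, 1],
])

```text
clock: 39.75
tcp_pos: [0.5659, -0.0843, 0.2166]
orientation: [-1.41, -2.807, -0.0]
contact_force: [-0.1, -0.1, 0.3]
grip_width: 0.0656
gripper_force: 0.0
```

>>> apply_moves([
  [0, 0, 0, 0, 0, -0.02, 1],
  [0, 0, 0, 0, 0, -0.03, 1],
  [0, 0, 0, 0, 0, -0.03, 1],
  [0, 0, 0, 0, -0.03, -0.02, 1],
  [0, 0, 0, 0, -0.04, 0, 1],
  [0, 0, 0, 0, -0.04, 0, 1],
  [0, 0, 0, 0, -0.04, 0, 1],
  [0, 0, 0, 0, -0.04, 0, 1],
])

```text
clock: 40.42
tcp_pos: [0.4258, -0.1867, 0.3145]
orientation: [-1.413, -2.791, 0.005]
contact_force: [-0.4, 0.4, -2.2]
grip_width: 0.0858
gripper_force: 0.0
```

Run:
```python
from h import *
arm();lens()
im=cv2.imread("pics/tl.png");sc=grab_frame("scene");cv2.imwrite("pics/sl.png",sc)
h=cv2.cvtColor(im,cv2.COLOR_BGR2HSV)
# predicted ring outlines vs image: search lens centre (theta) maximising gradient along rim top circle
pv=w2([(.17,-.28)],(.5204,-.0186,.081))[0]
for n,i in(("top",im),("scene",sc)):
    g=cv2.GaussianBlur(i.astype(np.float32),(0,0),.8);best=[]
    t=np.linspace(0,2*np.pi,240)
    for dx in np.arange(-.02,.0201,.001):
        for dy in np.arange(-.02,.0201,.001):
            v=[]
            for rr in(.063,.067):
                P=np.c_[.5204+dx+rr*np.cos(t),-.0186+dy+rr*np.sin(t),np.full(240,.203)]
                uv=proj(n,P).astype(np.float32);v.append(cv2.remap(g,uv[:,0].copy(),uv[:,1].copy(),cv2.INTER_LINEAR)[:,0])
            best.append((np.median(np.abs(v[0]-v[1]).sum(1)),dx,dy))
    best.sort(reverse=True);print(n,[tuple(np.round(b,4).tolist()) for b in best[:3]])
a=cv2.resize(im[110:350,140:420],None,fx=1.7,fy=1.7);b=sc[130:380,150:430]
c=np.zeros((408,770,3),np.uint8);c[:408,:476]=a;c[:250,480:760]=b;cv2.imwrite("pics/cl.png",c)
```

```text
t 40.4 pos [ 0.4258 -0.1867  0.3145] yheading 0.6338 shift [0.0775 0.1755 0.0973] F [-0.415   0.3796 -2.1775] w 0.0858 zax [-0.0134  0.0035 -0.9999]
r 0.3027360804585477 theta 0.6172825311539163 armdeg 161.27237363720926 F 0.0
knob0 [ 0.5659 -0.0814]
knob px 103 336.90291262135923 204.01941747572815 [ 0.5638 -0.0802  0.253 ]
top [(79.1415, 0.002, -0.002), (78.3363, 0.002, 0.001), (78.0997, 0.002, 0.003)]
scene [(180.9893, 0.003, -0.006), (178.9378, 0.003, -0.005), (175.247, 0.002, -0.006)]
```

View pics/cl.png

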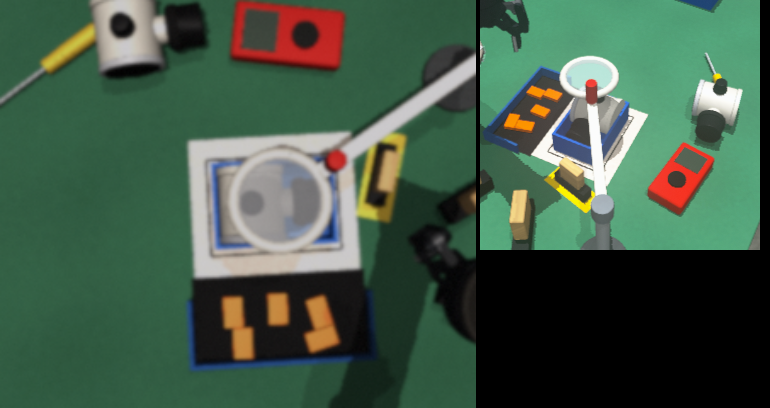

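Run:
```python
from h import *
X=see()
if np.abs(rel(X)[:2]).max()<.006: print(order.hand_in())
```

```text
bbox [265 206  21  50 146]
carrier [ 0.5182  0.0357 -1.3516] 30.586679400918403 rel [ 0.0024  0.0545 -1.4311]
```

Run:
```python
from h import *
m=blue(cv2.imread("pics/last.png"),np.s_[185:262,250:350]).astype(np.uint8)
k,l,s,_=cv2.connectedComponentsWithStats(m)
g=np.isin(l,[i for i in range(1,k) if s[i,4]>=12]);ys,xs=np.nonzero(g);print(xs.min(),xs.max(),ys.min(),ys.max())
p=np.concatenate([np.c_[xs+a,ys+b] for a in(-.5,.5) for b in(-.5,.5)]).astype(np.float32)
X,e=carr([("top",cv2.convexHull(p)[:,0])],(.52,-.017,.08));print(X,e,rel(X))
if np.abs(rel(X)[:2]).max()<.006 and e<1: print(order.hand_in())
```

```text
265 337 206 255
[ 0.5167 -0.018   0.0415] 8.525849497797285 [-0.0033  0.001  -0.038 ]
```

The carrier's visible extents (columns 265–337, bottom row 255) match the earlier good fit. The lens only hides its upper rim, so it hasn't moved.

```bash
python3 -c "
from bench import order
print(order.hand_in())"
```

```text
the job is handed in; nothing more can be done
None
```

The job is handed in: all five chips are in the bay, the carrier sits centred and square in the outline to about 1 mm, the scraper stands on its mat, and the lens is centred over the carrier to within a few millimetres; no verdict came back.

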